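# Pull a tight transit plug with locking bench forceps as the second hand

### The arm

A 7-joint arm with a two-finger parallel gripper is mounted at the origin on a cart in front of the work surface, level with it; the furniture and walls round the work are solid. World frame = base frame: x ahead of the robot, y to its left, z up, the work surface at z = 0. Lengths are in m, angles in rad, forces in N, time in s.
With the tool pointing down it reaches from about 0.35 to 0.9 m from the base axis. Payload 8.1 kg.
Tool frame: the origin (TCP) lies midway between the tips of the shut fingers; the grasp point (between the pads) lies 19 mm behind it; z points along the fingers, y is the line along which they close (so a half turn about z gives the same grasp; the last joint's range is limited). The gripper opens to 92 mm and grips with 3 to 60 N. Pads are 19 mm wide; open, the fingers measure 130 mm over their backs; the gripper's body (75 mm by 190 mm) begins 47 mm behind the grasp point.
Start: joints at [1.244, 0.434, 0.025, 1.573, -0.012, 1.134, -0.075], TCP at [0.139, -0.609, 0.206] pointing down, gripper open.
Joint ranges: [-2.62, 2.62], [-0.44, 2.09], [-1.27, 1.32], [0.08, 2.57], [-1.32, 4.46], [0.12, 2], [-2.74, 2.74]. Speed limits (rad/s): [2.22, 2.22, 3.01, 3.01, 3.14, 3.14, 3.14].

### API

Orientations are given as a rotation vector (axis times angle).
In Python, from cell import arm gives the robot as it stands.
- The arm moves only by the tool carry_out, never from a script. Its arguments are lists of equal length, an entry for each row: "claw": the finger opening in cm, from 0 to 9.18; "delta_pos": the shift along the tool's x, y, z in cm, a list of three; "angular": the turn, a rotation vector about the tool's x, y, z in rad, a list of three. In form: {"claw": [claw, ...], "delta_pos": [[dx, dy, dz], ...], "angular": [[ax, ay, az], ...]}. A call has 1 to 20 rows; each row shifts and turns the commanded pose from where the row before left it, along the tool's axes as they then stand; what a row does not reach is not made up. A row lasts 1/10 s, in which the tool goes at most 50 mm and 8.59 degrees, less where a joint would pass 70% of its speed; a pose out of reach is approached as far as the arm can. A call with a gripper value outside its range is refused whole. The fingers move at their own pace and stop on an object; "force" is the grip in N (left out, the last holds). Time passes only in rows, so rows that do not move let the fingers close. It gives the time, the measured TCP pose, the force, the opening and the grip force at its end, in the units of the state.
- arm.observe(): the state, without advancing time (a new reading comes with each control period).
- arm.get_image(name): name is "scene" or "side" or "wrist"; returns a dict with "frame" (400x640x3 uint8, red, green, blue), "mtx" (3x3 intrinsics, pixels), "T" (4x4, takes a point from camera to world coordinates). Camera axes: x right, y down, z forward; pixel columns grow to the right and rows downward; lengths in m; the calibration is good to about 2 mm. A picture is of the moment at which its call begins. There is no depth.
- arm.sign_off(): hands the job in; it is judged then, once.
Trained networks look in a picture, given as the dict that the camera call returned (one of the last four; its "shot" number tells which), for a name from the list of things; names that differ only in an ending like _2 or _b are one class to them, and where a whole thing is asked for, a point or a joint stands for the part that bears it (a point fixed in the world has none). Each returns a list of dicts, best first, with "conf" (0 to 1); they miss things now and then, are a little off and sometimes report something else, mostly with a low value. They report only what shows in the picture. A call takes as long as a camera call.
- arm.look_for(label, picture): "centre" ([column, row] as shares, 0 to 1, of the picture: columns of its width, rows of its height, amid what is visible of it).
- arm.trace(label, picture): "region" (400x640 bool, what is visible of it) and "centre" ([column, row] as shares, 0 to 1, of the picture: columns of its width, rows of its height, amid what is visible of it).
- arm.place_of(label, picture): "centre" ([column, row] as shares, 0 to 1, of the picture: columns of its width, rows of its height: a listed point, or the origin of a listed thing).
The state is a dict: "clock": time; "joints": joint angles; "dq": joint speeds; "joint_efforts": joint torques, N m; "position": TCP position; "ee_rot": TCP orientation; "force": force on the tool from outside, world axes, zero at the start; "ft_torque": the same for the moment, N m; "width": opening from 0.0 (shut) to 1.0 (fully open); "gripper_force": force on a finger pad.
Only numpy, scipy, OpenCV 4.12 (cv2) and the standard library are available. Lean on these libraries where they do the work, as an engineer would, in place of code of your own. Each camera call takes 0.05 s, during which the arm holds its last target. There are 200 camera calls.

### The job

Pull the tight transit plug out of the brass fitting and lay it in the aluminium tray, using the bench forceps as a second hand: first push their moving ring handle shut until the ratchet holds the fitting firmly (about two clicks after the jaws have taken hold), without crushing its thin wall, and let go. When the plug is out, press the ring handle down off the ratchet so that the forceps spring fully open and the fitting is left standing free on the stand. Leave the other things on the bench alone.

Things in the scene. Friction and masses are not known exactly. Their poses are not given: they have to be found in the camera images.
- forceps_stand: Fixed bench stand holding ring-handled locking forceps flat, 28 mm above the bench. Origin on the bench under the forceps' vertical pivot pin; z up, +x from the pivot along the jaws. Base plate 8 mm thick, x -68 to 108, y -43 to 63 mm; nothing lies under the rings. One half is clamped to the stand (ring at -y, jaw at +y), the other turns about the pivot (ring at +y, jaw at -y).
- handle (a joint): Closing angle of the moving half, rad: 0 open (a light spring, 1.3 N at the ring, returns it), up to 0.32. Teeth lock at about 0.04, then every 0.0326 (4 mm at the ring) to 0.30; a click takes 3 to 5 N at the ring. The jaws take hold at 0.03 to 0.20; from there each tooth adds 5 N at the ring, 7.8 N on the fitting. Let go, it falls back to the last tooth passed (up to 0.013 less under load).
- moving_ring (a point): Centre of the moving half's polished finger ring: 27 mm outside, 6 mm thick, lying flat at z = 28 mm, 118 mm from the pivot. Pushed from outside towards the fixed ring it closes the forceps. Pressed straight down 4 to 5 mm (1.2 N per mm plus 2 N; stop at 6.5 mm) it takes the lower ratchet bar off the teeth; the handle springs open, or is drawn outwards while held down.
- fixed_ring (a point): Centre of the clamped half's finger ring, same size and height; it does not move. The two ratchet bars lie between the shanks, 26 mm from the rings' centres towards the pivot, the fixed bar on top.
- mouth (a point): Point on the base plate's top (z = 8 mm) in the mouth of the open forceps, 75 mm from the pivot. The fixed jaw's anvil pad (+y side) has been set by its knurled screw anywhere within 10 mm and is not measured, so the angle at which the fitting is taken hold of differs each time and must be felt.
- jaw: The moving, springy jaw. Origin on the pivot axis at z = 28 mm, +x along the jaw; its flat serrated pad (28 x 16 mm, z 15 to 31 mm) lies 75 mm out. It should end up holding the fitting with 7 to 16 N: let go when the force at the ring, averaged over one tooth (4 mm) of travel, has reached 11 to 12 N. Above 21 N it crushes the fitting, which 15 N and more at the ring can do.
- fitting: Brass port fitting standing loose on the base plate between the open jaws, round, 40 mm high: body 20 mm diameter to 27 mm up, then a collar of 24 mm with the socket. Origin at the centre of its underside, z up. About 100 g. Closing the forceps slides it up to 12 mm sideways to the anvil. It needs over 5.5 N from the jaws to be held while the plug is pulled.
- plug: Grey plastic transit plug in the fitting's socket. Origin at the fitting's rim (40 mm above its underside), z up: stem 11.4 mm diameter reaching 12 mm down, flange 22 mm diameter up to 3 mm, knurled round head 17 mm diameter from 3 to 19 mm. 20 g. Held by two spring clips: 4 to 8 N to pull it straight up.
- tray: Shallow aluminium tray, fixed, 164 x 109 mm outside (its long side along its own y), 24 mm high, walls 2 mm. Origin at the centre of its underside; inner floor 2 mm above it.
- spare_a: Spare copper fitting with a plated flange, 26 x 26 x 28 mm, standing on the bench; origin at its underside. Bystander.
- spare_b: A second such spare fitting. Bystander.
- grease: Dark plastic grease bottle, 44 mm diameter, 93 mm high, origin at its underside. Bystander.
- pliers: Orange-handled pliers lying flat, 172 x 59 x 13 mm. Bystander.
- hex_key: Black bent hex key lying flat, 100 x 28 x 4 mm. Bystander.

How it is judged:
By the outcome, as a careful person would: the job done as asked, in the order asked, and still so for the second after the job is handed in, with the robot touching nothing.
It also fails if it takes over 72 s, if anything falls off the work surface, if the arm or the gripper's body presses on something with over 40 N, if the wrist force passes 120 N, or if a joint passes its speed limit or range.

## Working session

There is one attempt and no reset: what is moved stays moved. The work goes in short steps, Python scripts to look and compute and a tool call to move; the robot and the scene stay as the last step left them, time stands still between calls to the robot, and variables do not carry over. Pictures are saved under pics/ and viewed, at most 10 in all, crops included, and the job is handed in when it is done.

Besides the shell and the picture viewer there is one more tool, called as name(argument=value, ...) on one line, values as JSON. carry_out: Moves the arm, as the interface text tells. Its arguments: {"type":"object","properties":{"claw":{"type":"array","items":{"type":"number"}},"delta_pos":{"type":"array","items":{"type":"array","items":{"type":"number"}}},"angular":{"type":"array","items":{"type":"array","items":{"type":"number"}}},"force":{"type":"number"}},"required":["claw","delta_pos","angular"]}

```bash
mkdir -p pics
cat > h.py <<'E'
import numpy as np,cv2
from cell import arm
from scipy.spatial.transform import Rotation as R
def ray(p,c):
    u,v=c[0]*640,c[1]*400
    d=np.linalg.inv(p["mtx"])@[u,v,1]; d=p["T"][:3,:3]@d
    return p["T"][:3,3],d/np.linalg.norm(d)
def atz(p,c,z):
    o,d=ray(p,c); return o+d*(z-o[2])/d[2]
def tri(rs):
    A=0;b=0
    for o,d in rs:
        P=np.eye(3)-np.outer(d,d);A=A+P;b=b+P@o
    x=np.linalg.solve(A,b)
    return x,[np.linalg.norm((np.eye(3)-np.outer(d,d))@(x-o)) for o,d in rs]
def proj(p,X):
    T=np.linalg.inv(p["T"]);c=T[:3,:3]@X+T[:3,3];q=p["mtx"]@c;return q[:2]/q[2]
def save(p,n): cv2.imwrite("pics/"+n,p["frame"][:,:,::-1])
def st():
    s=arm.observe();print({k:np.round(s[k],4).tolist() for k in("clock","position","ee_rot","force","width","gripper_force","joints")})
E
python3 - <<'E'
from h import *
st()
P={n:arm.get_image(n) for n in("scene","side","wrist")}
for n in P: save(P[n],n+"0.png"); print(n,P[n]["T"][:3,3].round(3),P[n]["T"][:3,2].round(2))
for l in["moving_ring","fixed_ring","mouth","forceps_stand","fitting","plug","tray","jaw","spare_a","grease","pliers","hex_key"]:
    rs=[]
    for n in P:
        r=arm.place_of(l,P[n])
        for q in r[:2]: print(l,n,np.round(q["centre"],3),round(q["conf"],2))
        if r and r[0]["conf"]>.4: rs.append(ray(P[n],r[0]["centre"]))
    if len(rs)>1: x,e=tri(rs);print("  ->",x.round(4),np.round(e,4))
E
```

```text
{'clock': 0.0, 'position': [0.1385, -0.6089, 0.2051], 'ee_rot': [-3.1204, -0.3506, 0.0005], 'force': [-0.2816, 0.0438, -1.4419], 'width': 0.9989, 'gripper_force': 0.0, 'joints': [1.2444, 0.4352, 0.025, 1.5741, -0.0116, 1.134, -0.0751]}
scene [-0.196  0.603  0.673] [ 0.6  -0.58 -0.55]
side [-0.008  0.859  0.912] [ 0.37 -0.66 -0.65]
wrist [ 0.211 -0.592  0.385] [-0.27 -0.06 -0.96]
moving_ring scene [0.55  0.514] 0.51
moving_ring side [0.549 0.5  ] 0.44
  -> [ 0.4439 -0.1275  0.0186] [0.0016 0.0016]
fixed_ring scene [0.521 0.482] 0.64
fixed_ring side [0.52  0.489] 0.91
fixed_ring side [0.476 0.6  ] 0.59
  -> [ 0.4909 -0.1002  0.0423] [0.0033 0.0033]
mouth scene [0.448 0.594] 0.59
mouth side [0.474 0.592] 0.87
mouth side [0.501 0.567] 0.43
  -> [ 0.5161  0.0321 -0.0411] [0.0061 0.0061]
forceps_stand scene [0.485 0.556] 0.88
forceps_stand side [0.498 0.568] 0.66
  -> [ 0.4895 -0.0187 -0.0159] [0.0054 0.0054]
fitting scene [0.447 0.582] 0.66
fitting side [0.474 0.596] 0.65
  -> [ 0.5043  0.0476 -0.0186] [0.0008 0.0008]
plug scene [0.447 0.585] 0.57
plug scene [0.441 0.551] 0.52
plug side [0.474 0.578] 0.49
  -> [ 0.5153  0.0313 -0.025 ] [0.0106 0.0106]
tray scene [0.328 0.679] 0.88
tray side [0.404 0.728] 0.77
  -> [ 0.5015  0.2677 -0.0155] [0.002 0.002]
jaw scene [0.48 0.54] 0.62
jaw scene [0.441 0.587] 0.51
jaw side [0.5   0.548] 0.41
  -> [0.4768 0.0006 0.0283] [0.0012 0.0012]
spare_a scene [0.438 0.704] 0.64
spare_a scene [0.345 0.568] 0.57
spare_a side [0.383 0.625] 0.5
spare_a side [0.507 0.704] 0.41
  -> [ 1.2032 -0.4739 -0.9556] [0.0496 0.0496]
grease scene [0.566 0.42 ] 0.63
grease side [0.527 0.394] 0.67
  -> [ 0.6147 -0.3585 -0.0254] [0.0032 0.0032]
pliers scene [0.663 0.474] 0.56
pliers side [0.383 0.624] 0.7
pliers side [0.621 0.424] 0.68
  -> [-0.181   0.8539  0.8893] [0.1621 0.1621]
hex_key scene [0.603 0.46 ] 0.48
hex_key side [0.574 0.42 ] 0.4
```

View pics/scene0.png

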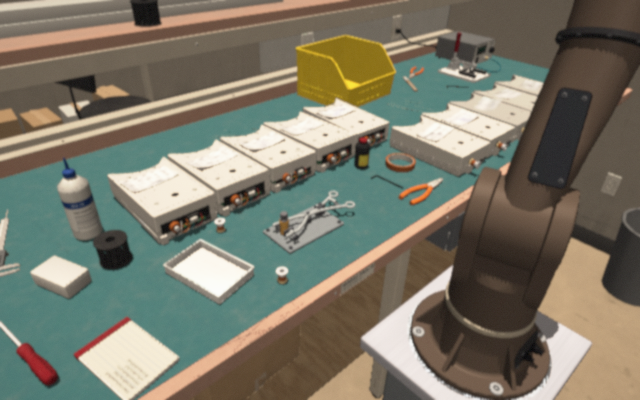

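The scene view shows the forceps at about (310,215), with rings at (335–350,200) on the right and the fitting with its plug at (284,220). The tray is at (208,268), the spares at (220,225) and (282,275), and the grease at (362,152). Next I move the wrist camera above the forceps.

carry_out(claw=[9,9,9,9,9,9,9,9,9,9,9,9,9,9,9,9,9,9], delta_pos=[[2.4,-3.2,-0.5],[2.4,-3.2,-0.5],[2.4,-3.2,-0.5],[2.4,-3.2,-0.5],[2.4,-3.2,-0.5],[2.4,-3.2,-0.5],[2.4,-3.2,-0.5],[2.4,-3.2,-0.5],[2.4,-3.2,-0.5],[2.4,-3.2,-0.5],[2.4,-3.2,-0.5],[2.4,-3.2,-0.5],[2.4,-3.2,-0.5],[2.4,-3.2,-0.5],[2.4,-3.2,-0.5],[2.4,-3.2,-0.5],[0,0,0],[0,0,0]], angular=[[0,0,0],[0,0,0],[0,0,0],[0,0,0],[0,0,0],[0,0,0],[0,0,0],[0,0,0],[0,0,0],[0,0,0],[0,0,0],[0,0,0],[0,0,0],[0,0,0],[0,0,0],[0,0,0],[0,0,0.11],[0,0,0.11]])

```text
clock: 3.75
position: [0.4, -0.0236, 0.2862]
ee_rot: [-3.142, -0.004, -0.001]
force: [0.7, -1.0, 0.0]
width: 0.979
gripper_force: 0.0
```

```bash
cat > m.py <<'E'
from h import *
import sys,pickle
def meas(tag,labs):
    st(); p=arm.get_image("wrist"); save(p,tag+".png")
    out={}
    for l in labs:
        r=arm.place_of(l,p)
        out[l]=[(q["centre"],q["conf"]) for q in r[:3]]
        print(l,[(np.round(q["centre"]*np.array([640,400])).tolist(),round(q["conf"],2)) for q in r[:3]])
    pickle.dump((dict(mtx=p["mtx"],T=p["T"]),out),open(tag+".pkl","wb"))
    return p,out
E
python3 - <<'E'
from m import *
p,o=meas("w1",["moving_ring","fixed_ring","mouth","forceps_stand","fitting","plug","tray","jaw"])
print(p["T"].round(3))
E
```

```text
{'clock': 3.75, 'position': [0.4, -0.0236, 0.2862], 'ee_rot': [-3.1415, -0.0039, -0.001], 'force': [0.6618, -1.0012, 0.0226], 'width': 0.9788, 'gripper_force': 0.0, 'joints': [0.4684, 0.033, -0.5473, 1.9053, 0.0183, 1.2076, -1.6534]}
moving_ring [([385.0, 136.0], 0.83), ([113.0, 100.0], 0.73), ([252.0, 106.0], 0.51)]
fixed_ring []
mouth [([253.0, 104.0], 0.91), ([175.0, 16.0], 0.23)]
forceps_stand [([306.0, 103.0], 0.82), ([537.0, 22.0], 0.25)]
fitting [([251.0, 104.0], 0.53)]
plug [([247.0, 99.0], 0.51)]
tray [([117.0, 100.0], 0.83)]
jaw [([301.0, 108.0], 0.71)]
[[ 0.003 -0.962 -0.273  0.474]
 [-1.    -0.003 -0.    -0.023]
 [-0.001  0.273 -0.962  0.466]
 [ 0.     0.     0.     1.   ]]
```

View pics/w1.png

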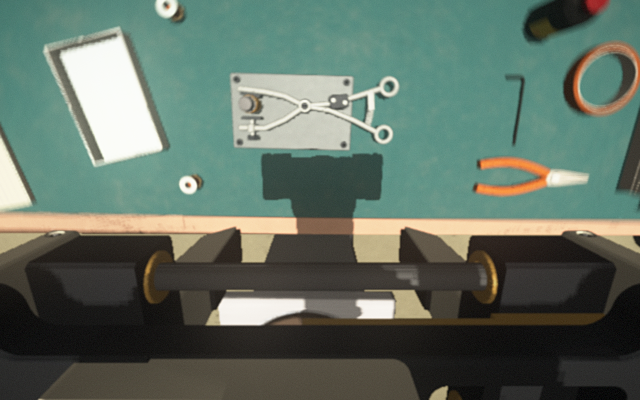

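The wrist view shows the pivot at (305,105), the moving ring at (384,134) and the fixed ring at (388,86). The fitting is at (250,102), the anvil screw at (252,128), and the tray is on the left around (105,95). Next come closer views from two places.

carry_out(claw=[0,0,0,0,0], delta_pos=[[1.2,1.2,2.8],[1.2,1.2,2.8],[1.2,1.2,2.8],[1.2,1.2,2.8],[0,0,0]], angular=[[0,0,0],[0,0,0],[0,0,0],[0,0,0],[0,0,0]])

```text
clock: 4.7
position: [0.4465, -0.0743, 0.1708]
ee_rot: [-3.141, -0.003, 0.008]
force: [-0.5, -0.0, 0.0]
width: 0.598
gripper_force: 0.0
```

Run:
```python
from m import *
p,o=meas("w2",["moving_ring","fixed_ring","mouth","forceps_stand","fitting","plug","jaw","tray"])
```

```text
{'clock': 4.7, 'position': [0.4465, -0.0743, 0.1708], 'ee_rot': [-3.1405, -0.0034, 0.0083], 'force': [-0.5011, -0.0189, 0.027], 'width': 0.5977, 'gripper_force': 0.0, 'joints': [0.4732, 0.2426, -0.5042, 1.9851, 0.1414, 0.9533, -1.6701]}
moving_ring [([354.0, 184.0], 0.75)]
fixed_ring [([361.0, 123.0], 0.64), ([81.0, 28.0], 0.16)]
mouth [([189.0, 148.0], 0.56)]
forceps_stand [([255.0, 145.0], 0.89)]
fitting [([188.0, 144.0], 0.89), ([79.0, 28.0], 0.71), ([12.0, 141.0], 0.38)]
plug [([174.0, 148.0], 0.72)]
jaw [([249.0, 149.0], 0.95)]
tray [([11.0, 143.0], 0.71)]
```

carry_out(claw=[0,0,0,0,0], delta_pos=[[0,-2.5,0],[0,-2.5,0],[0,-2.5,0],[0,-2.5,0],[0,0,0]], angular=[[0,0,0],[0,0,0],[0,0,0],[0,0,0],[0,0,0]])

```text
clock: 5.65
position: [0.4474, 0.0308, 0.1746]
ee_rot: [-3.14, -0.014, -0.002]
force: [0.4, -0.1, 1.5]
width: 0.007
gripper_force: 0.0
```

Run:
```python
from m import *
L=["moving_ring","fixed_ring","mouth","forceps_stand","fitting","plug","jaw","tray"]
p,o=meas("w3",L)
V=[pickle.load(open(f"w{i}.pkl","rb")) for i in(1,2,3)]
Z=dict(moving_ring=.028,fixed_ring=.028,mouth=.008,forceps_stand=0,fitting=.008,plug=.048,jaw=.028,tray=0)
for l in L:
    rs=[]
    for q,o in V:
        if o[l]: print(l,atz(q,o[l][0][0],Z[l]).round(4),round(o[l][0][1],2)); rs.append(ray(q,o[l][0][0]))
    if len(rs)>1: print("   tri",*[np.round(a,4) for a in tri(rs)])
im=np.vstack([cv2.imread(f"pics/w{i}.png")[:230] for i in(2,3)]);cv2.imwrite("pics/w23.png",im)
```

```text
{'clock': 5.65, 'position': [0.4474, 0.0308, 0.1746], 'ee_rot': [-3.1402, -0.0135, -0.0023], 'force': [0.4491, -0.0569, 1.4515], 'width': 0.0067, 'gripper_force': 0.0, 'joints': [0.297, 0.2358, -0.5689, 1.9905, 0.1537, 0.9552, -1.9104]}
moving_ring [([450.0, 187.0], 0.55)]
fixed_ring [([463.0, 128.0], 0.84), ([449.0, 186.0], 0.16)]
mouth [([280.0, 146.0], 0.57)]
forceps_stand [([349.0, 147.0], 0.81)]
fitting [([284.0, 146.0], 0.54)]
plug [([279.0, 150.0], 0.66), ([283.0, 147.0], 0.46)]
jaw [([348.0, 151.0], 0.74), ([449.0, 186.0], 0.53)]
tray [([106.0, 141.0], 0.95), ([186.0, 30.0], 0.3)]
moving_ring [ 0.4389 -0.1153  0.028 ] 0.83
moving_ring [ 0.4413 -0.1116  0.028 ] 0.75
moving_ring [ 0.4397 -0.1131  0.028 ] 0.55
   tri [ 0.4398 -0.1135  0.0271] [0.0021 0.0022 0.0003]
fixed_ring [ 0.5066 -0.1157  0.028 ] 0.64
fixed_ring [ 0.5041 -0.1195  0.028 ] 0.84
   tri [ 0.5059 -0.1142  0.0395] [0.0013 0.0013]
mouth [0.4815 0.0747 0.008 ] 0.91
mouth [0.4782 0.0749 0.008 ] 0.56
mouth [0.4811 0.0774 0.008 ] 0.57
   tri [0.4801 0.0763 0.0056] [0.0017 0.0022 0.0016]
forceps_stand [ 0.4839 -0.0018  0.    ] 0.82
forceps_stand [0.48   0.0013 0.    ] 0.89
forceps_stand [ 0.4801 -0.0019  0.    ] 0.81
   tri [ 0.4823 -0.0016  0.0141] [0.0015 0.0007 0.0012]
fitting [0.4815 0.077  0.008 ] 0.53
fitting [0.4819 0.0755 0.008 ] 0.89
fitting [0.4817 0.0731 0.008 ] 0.54
   tri [0.4819 0.0742 0.0119] [0.002  0.0006 0.0015]
plug [0.4877 0.0742 0.048 ] 0.51
plug [0.4826 0.0722 0.048 ] 0.72
plug [0.4824 0.0732 0.048 ] 0.66
   tri [0.4845 0.0719 0.0526] [0.0032 0.0023 0.0017]
jaw [0.4761 0.0035 0.028 ] 0.71
jaw [0.4796 0.0018 0.028 ] 0.95
jaw [0.4787 0.0015 0.028 ] 0.74
   tri [0.4778 0.0025 0.0244] [0.0021 0.0014 0.0014]
tray [0.4877 0.2766 0.    ] 0.83
tray [0.4819 0.2824 0.    ] 0.71
tray [0.4847 0.2809 0.    ] 0.95
   tri [0.4858 0.2671 0.0164] [0.0017 0.0024 0.002 ]
```

View pics/w23.png

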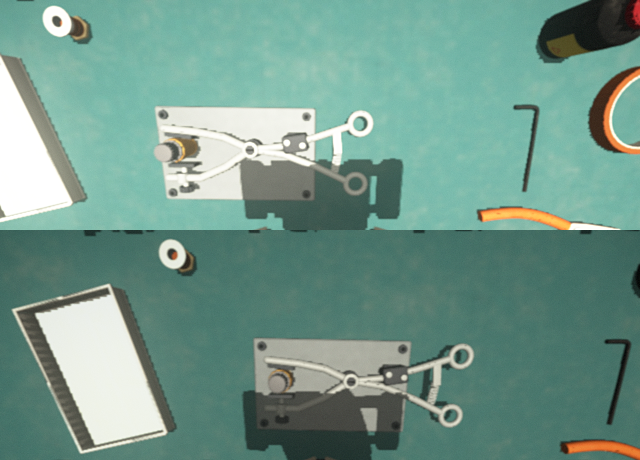

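The close views agree with the plan: the pivot is at (0.480, 0.001), and the stand's +x is world +y. The moving ring is at (0.440, −0.113); it shows at (354,184) in view 2 and (450,186) in view 3. The fitting is at (0.482, 0.074) and the tray centre near (0.485, 0.278). I now go down outside the moving ring with the fingers shut.

carry_out(claw=[0,0,0,0,0,0,0,0,0,0,0,0], delta_pos=[[-1.1,3.7,0],[-1.1,3.7,0],[-1.1,3.7,0],[-1.1,3.7,0],[0,0,0],[0,0,3.2],[0,0,3.2],[0,0,3.2],[0,0,3.2],[0,0,2.6],[0,0,0],[0,0,0]], angular=[[0,0,0],[0,0,0],[0,0,0],[0,0,0],[0,0,0],[0,0,0],[0,0,0],[0,0,0],[0,0,0],[0,0,0],[0,0,0],[0,0,0]])

```text
clock: 7.3
position: [0.4039, -0.1206, 0.0202]
ee_rot: [-3.141, -0.007, 0.001]
force: [0.4, 0.1, -0.2]
width: 0.005
gripper_force: 0.0
```

carry_out(claw=[0], delta_pos=[[0.0,0,0]], angular=[[0,0,0]])

```text
clock: 7.4
position: [0.405, -0.121, 0.0212]
ee_rot: [3.141, 0.006, 0.003]
force: [1.5, -0.2, 0.2]
width: 0.005
gripper_force: 0.0
```

carry_out(claw=[0], delta_pos=[[0.3,0,0]], angular=[[0,0,0]])

```text
clock: 7.5
position: [0.4076, -0.1212, 0.0212]
ee_rot: [3.141, 0.005, 0.003]
force: [0.4, -0.0, -1.2]
width: 0.005
gripper_force: 0.0
```

carry_out(claw=[0], delta_pos=[[0.3,0,0]], angular=[[0,0,0]])

```text
clock: 7.6
position: [0.4109, -0.1213, 0.0209]
ee_rot: [3.141, 0.005, 0.003]
force: [-0.1, -0.2, 0.4]
width: 0.003
gripper_force: 0.0
```

Run:
```python
from m import *
st()
p=arm.get_image("scene"); c=p["frame"][170:260,250:390]; cv2.imwrite("pics/s2.png",cv2.resize(c[:,:,::-1],None,fx=5,fy=5,interpolation=2))
```

```text
{'clock': 7.6, 'position': [0.4109, -0.1213, 0.0209], 'ee_rot': [3.1409, 0.0052, 0.0032], 'force': [-0.1433, -0.2333, 0.3785], 'width': 0.0032, 'gripper_force': 0.0, 'joints': [0.4704, 0.4294, -0.3889, 2.2106, 0.308, 0.5494, -1.7183]}
```

View pics/s2.png

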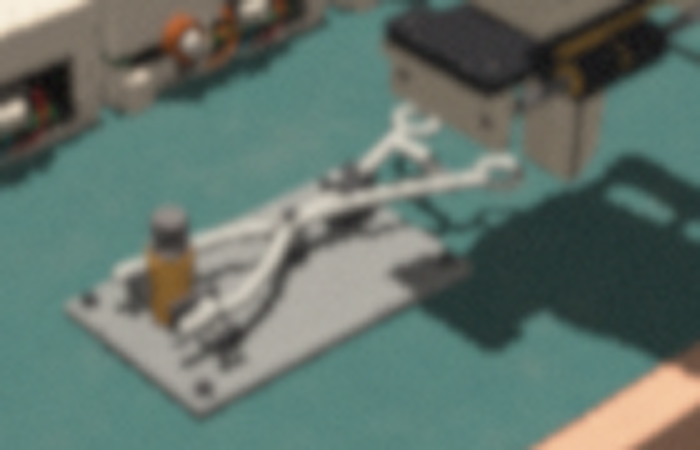

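The crop shows the shut fingers hanging at (570,150), just outside the moving ring at (495,170), with a clear gap. I close in.

carry_out(claw=[0], delta_pos=[[0.2,0,0]], angular=[[0,0,0]])

```text
clock: 7.75
position: [0.4123, -0.1211, 0.0204]
ee_rot: [3.141, 0.006, 0.001]
force: [0.2, -0.3, -0.0]
width: 0.006
gripper_force: 0.0
```

carry_out(claw=[0], delta_pos=[[0.2,0,0]], angular=[[0,0,0]])

```text
clock: 7.85
position: [0.4141, -0.121, 0.0201]
ee_rot: [3.141, 0.006, 0.001]
force: [0.1, -0.3, 0.4]
width: 0.001
gripper_force: 0.0
```

carry_out(claw=[0], delta_pos=[[0.15,0,0]], angular=[[0,0,0]])

```text
clock: 7.95
position: [0.4156, -0.121, 0.02]
ee_rot: [3.142, 0.006, 0.0]
force: [-0.7, 0.4, -0.2]
width: 0.003
gripper_force: 0.0
```

carry_out(claw=[0], delta_pos=[[0.15,0,0]], angular=[[0,0,0]])

```text
clock: 8.05
position: [0.417, -0.121, 0.0199]
ee_rot: [-3.142, -0.006, 0.0]
force: [0.1, -0.2, -0.2]
width: 0.004
gripper_force: 0.0
```

carry_out(claw=[0], delta_pos=[[0.1,0,0]], angular=[[0,0,0]])

```text
clock: 8.15
position: [0.418, -0.1209, 0.0199]
ee_rot: [-3.142, -0.006, 0.0]
force: [-0.1, 0.3, -0.1]
width: 0.003
gripper_force: 0.0
```

carry_out(claw=[0], delta_pos=[[0.1,0,0]], angular=[[0,0,0]])

```text
clock: 8.25
position: [0.4189, -0.1209, 0.0199]
ee_rot: [-3.142, -0.006, 0.0]
force: [0.3, -0.9, -0.1]
width: 0.003
gripper_force: 0.0
```

carry_out(claw=[0], delta_pos=[[0.1,0,0]], angular=[[0,0,0]])

```text
clock: 8.35
position: [0.4199, -0.1209, 0.0199]
ee_rot: [-3.142, -0.006, 0.0]
force: [-0.3, -0.4, 1.0]
width: 0.003
gripper_force: 0.0
```

carry_out(claw=[0], delta_pos=[[0.1,0,0]], angular=[[0,0,0]])

```text
clock: 8.45
position: [0.4209, -0.1209, 0.0199]
ee_rot: [3.142, 0.006, -0.0]
force: [0.6, 0.2, 0.4]
width: 0.006
gripper_force: 0.0
```

carry_out(claw=[0], delta_pos=[[0.1,0,0]], angular=[[0,0,0]])

```text
clock: 8.55
position: [0.422, -0.1209, 0.0199]
ee_rot: [3.142, 0.006, 0.0]
force: [0.3, -0.6, 0.1]
width: 0.008
gripper_force: 0.0
```

carry_out(claw=[0], delta_pos=[[0.1,0,0]], angular=[[0,0,0]])

```text
clock: 8.65
position: [0.4229, -0.1209, 0.0199]
ee_rot: [3.142, 0.006, -0.0]
force: [0.2, 0.7, -0.6]
width: 0.002
gripper_force: 0.0
```

carry_out(claw=[0], delta_pos=[[0.1,0,0]], angular=[[0,0,0]])

```text
clock: 8.75
position: [0.424, -0.1209, 0.0199]
ee_rot: [3.142, 0.006, -0.0]
force: [-0.3, -0.3, 0.2]
width: 0.007
gripper_force: 0.0
```

carry_out(claw=[0], delta_pos=[[0.1,0,0]], angular=[[0,0,0]])

```text
clock: 8.85
position: [0.425, -0.121, 0.0199]
ee_rot: [3.141, 0.006, 0.0]
force: [-0.1, 0.5, -0.2]
width: 0.006
gripper_force: 0.0
```

carry_out(claw=[0], delta_pos=[[0.1,0,0]], angular=[[0,0,0]])

```text
clock: 8.95
position: [0.426, -0.1209, 0.0199]
ee_rot: [3.142, 0.006, 0.0]
force: [0.5, 0.3, 0.2]
width: 0.006
gripper_force: 0.0
```

carry_out(claw=[0], delta_pos=[[0.1,0,0]], angular=[[0,0,0]])

```text
clock: 9.05
position: [0.427, -0.1209, 0.0199]
ee_rot: [3.142, 0.006, -0.0]
force: [-0.5, -0.4, -0.9]
width: 0.005
gripper_force: 0.0
```

carry_out(claw=[0], delta_pos=[[0.1,0,0]], angular=[[0,0,0]])

```text
clock: 9.15
position: [0.4279, -0.1209, 0.0199]
ee_rot: [3.142, 0.006, -0.0]
force: [-0.1, -0.0, -0.8]
width: 0.007
gripper_force: 0.0
```

carry_out(claw=[0], delta_pos=[[0.1,0,0]], angular=[[0,0,0]])

```text
clock: 9.25
position: [0.429, -0.1209, 0.0199]
ee_rot: [3.142, 0.006, 0.0]
force: [0.5, 0.2, -0.5]
width: 0.003
gripper_force: 0.0
```

Run:
```python
from m import *
p=arm.get_image("scene"); c=p["frame"][170:260,250:390]
q=arm.get_image("side"); 
u=proj(q,np.array([.45,-.09,.03])).astype(int);print(u)
d=q["frame"][u[1]-45:u[1]+45,u[0]-70:u[0]+70]
cv2.imwrite("pics/s3.png",np.vstack([cv2.resize(x[:,:,::-1],(466,300),interpolation=2) for x in(c,d)]))
```

```text
[343 204]
```

View pics/s3.png

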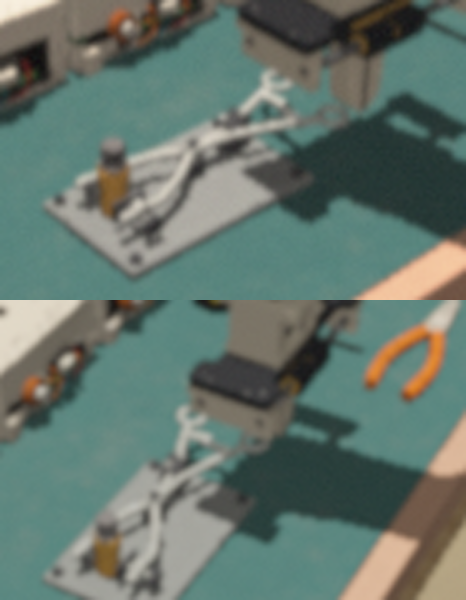

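The crops show the fingers very near the ring at (330,115) in the scene crop, but not clearly touching yet. I keep going.

carry_out(claw=[0], delta_pos=[[0.1,0,0]], angular=[[0,0,0]])

```text
clock: 9.45
position: [0.4297, -0.1209, 0.0199]
ee_rot: [3.142, 0.006, -0.0]
force: [-0.6, 0.5, 0.4]
width: 0.007
gripper_force: 0.0
```

carry_out(claw=[0], delta_pos=[[0.1,0,0]], angular=[[0,0,0]])

```text
clock: 9.55
position: [0.4309, -0.1209, 0.0199]
ee_rot: [3.142, 0.006, -0.0]
force: [0.6, 0.3, 0.5]
width: 0.003
gripper_force: 0.0
```

carry_out(claw=[0], delta_pos=[[0.1,0,0]], angular=[[0,0,0]])

```text
clock: 9.65
position: [0.432, -0.1209, 0.0199]
ee_rot: [3.142, 0.006, 0.0]
force: [0.7, -0.4, 0.4]
width: 0.005
gripper_force: 0.0
```

carry_out(claw=[0], delta_pos=[[0.1,0,0]], angular=[[0,0,0]])

```text
clock: 9.75
position: [0.433, -0.1209, 0.0199]
ee_rot: [3.142, 0.006, 0.0]
force: [0.4, -0.4, 0.2]
width: 0.008
gripper_force: 0.0
```

carry_out(claw=[0], delta_pos=[[0.1,0,0]], angular=[[0,0,0]])

```text
clock: 9.85
position: [0.434, -0.1209, 0.0199]
ee_rot: [3.142, 0.006, -0.0]
force: [0.4, 0.4, -0.7]
width: 0.008
gripper_force: 0.0
```

carry_out(claw=[0], delta_pos=[[0.1,0,0]], angular=[[0,0,0]])

```text
clock: 9.95
position: [0.435, -0.1209, 0.0199]
ee_rot: [3.142, 0.006, -0.0]
force: [-0.0, -0.2, 0.3]
width: 0.002
gripper_force: 0.0
```

Run:
```python
from m import *
p=arm.get_image("scene"); q=arm.get_image("side")
for l in("moving_ring","fixed_ring"):
    a=arm.place_of(l,p)[:2];b=arm.place_of(l,q)[:2]
    for r,i in((a,p),(b,q)):
        for k in r: print(l,atz(i,k["centre"],.028).round(4),round(k["conf"],2))
```

```text
moving_ring [ 0.4548 -0.1291  0.028 ] 0.6
moving_ring [ 0.4484 -0.1257  0.028 ] 0.63
fixed_ring [ 0.5174 -0.1362  0.028 ] 0.92
fixed_ring [ 0.5059 -0.1179  0.028 ] 0.62
```

Run:
```python
from m import *
S=[]
for n in("scene","side"):
    p=arm.get_image(n); f=p["frame"].copy()
    u=proj(p,np.array([.45,-.12,.03])).astype(int)
    x0,y0=u[0]-35,u[1]-25
    c=cv2.resize(f[y0:y0+50,x0:x0+70,::-1],(700,500),interpolation=2)[:, :]
    for X,col in(((.435,-.1209,.0199),(0,0,255)),((.44,-.113,.028),(0,255,0)),((.435,-.1209,.0499),(255,0,0))):
        v=(proj(p,np.array(X))-[x0,y0])*10; cv2.circle(c,tuple(v.astype(int).tolist()),4,col,-1)
    S.append(cv2.resize(c,(420,300)))
w=arm.get_image("wrist"); save(w,"w4.png")
cv2.imwrite("pics/s4.png",np.vstack(S))
```

```text
(no output)
```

View pics/s4.png

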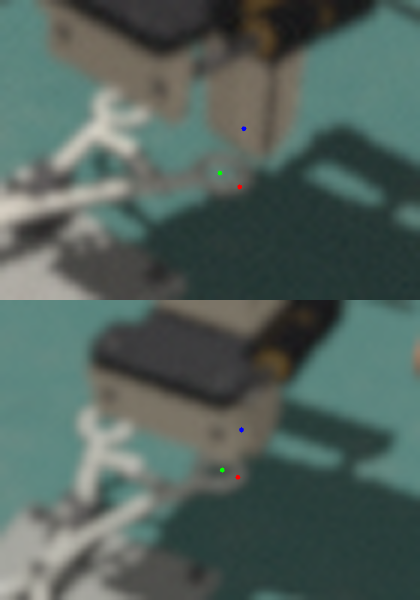

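Run:
```python
from m import *
s=arm.observe();T=R.from_rotvec(s["ee_rot"]).as_matrix();t=np.array(s["position"])
def draw(p,c,x0,y0,k):
    for z in(0,-.019,-.04,-.066):
        pts=[((proj(p,t+T@np.array([a,b,z]))-[x0,y0])*k).astype(int) for a,b in((-.0095,-.019),(.0095,-.019),(.0095,.019),(-.0095,.019))]
        cv2.polylines(c,[np.array(pts)],True,(0,0,255) if z==0 else (255,255,0),1)
w=cv2.imread("pics/w4.png");p=arm.get_image("wrist");w=p["frame"][:,:,::-1].copy();draw(p,w,0,0,1)
out=np.zeros((600,800,3),np.uint8); out[:250,:400]=cv2.resize(w,(400,250),interpolation=cv2.INTER_AREA)
out[:250,400:]=cv2.resize(p["frame"][:,:,::-1],(400,250),interpolation=cv2.INTER_AREA)
for i,n in enumerate(("scene","side")):
    p=arm.get_image(n);u=proj(p,t+[0,0,.05]).astype(int);x0,y0=u[0]-40,u[1]-35
    c=cv2.resize(p["frame"][y0:y0+70,x0:x0+80,::-1],(400,350),interpolation=2);draw(p,c,x0,y0,5)
    out[250:,400*i:400*i+400]=c
cv2.imwrite("pics/s5.png",out)
```

```text
(no output)
```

View pics/s5.png

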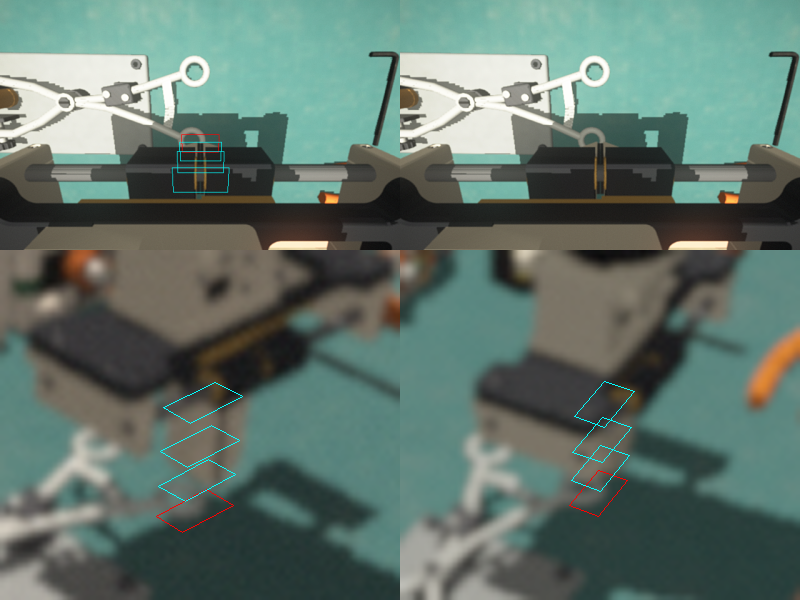

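The views show the visible fingertip ending about 20 mm above the reported TCP (the box drawn one grasp depth up matches it). The fingers have therefore passed over the ring. I back off and go lower by feel.

carry_out(claw=[0,0,0,0,0], delta_pos=[[-1.4,0,0],[-1.4,0,0],[0,0,0],[0,0,0.8],[0,0,0]], angular=[[0,0,0],[0,0,0],[0,0,0],[0,0,0],[0,0,0]])

```text
clock: 11.05
position: [0.4075, -0.1209, 0.0112]
ee_rot: [-3.141, -0.006, -0.0]
force: [-1.1, 0.4, -0.5]
width: 0.004
gripper_force: 0.0
```

carry_out(claw=[0], delta_pos=[[0,0,0.3]], angular=[[0,0,0]])

```text
clock: 11.15
position: [0.4077, -0.1209, 0.0087]
ee_rot: [-3.141, -0.006, -0.001]
force: [-0.2, -0.5, 0.8]
width: 0.003
gripper_force: 0.0
```

carry_out(claw=[0], delta_pos=[[0,0,0.3]], angular=[[0,0,0]])

```text
clock: 11.25
position: [0.4074, -0.1209, 0.0057]
ee_rot: [-3.142, -0.006, -0.001]
force: [0.1, -0.1, 0.3]
width: 0.002
gripper_force: 0.0
```

carry_out(claw=[0], delta_pos=[[0,0,0.3]], angular=[[0,0,0]])

```text
clock: 11.35
position: [0.4071, -0.1209, 0.0026]
ee_rot: [-3.142, -0.006, -0.0]
force: [-0.7, -0.0, -0.1]
width: 0.006
gripper_force: 0.0
```

carry_out(claw=[0], delta_pos=[[0,0,0]], angular=[[0,0,0]])

```text
clock: 11.45
position: [0.4067, -0.1209, 0.0025]
ee_rot: [-3.141, -0.006, 0.001]
force: [-0.6, -0.0, -0.5]
width: 0.001
gripper_force: 0.0
```

carry_out(claw=[0], delta_pos=[[0,0,0.2]], angular=[[0,0,0]])

```text
clock: 11.55
position: [0.4071, -0.1209, 0.0009]
ee_rot: [3.142, 0.006, 0.0]
force: [-0.2, 1.0, 0.7]
width: 0.006
gripper_force: 0.0
```

carry_out(claw=[0], delta_pos=[[0,0,0.2]], angular=[[0,0,0]])

```text
clock: 11.65
position: [0.407, -0.121, -0.0011]
ee_rot: [3.141, 0.006, 0.0]
force: [0.1, 0.1, 0.1]
width: 0.006
gripper_force: 0.0
```

carry_out(claw=[0], delta_pos=[[0,0,0.1]], angular=[[0,0,0]])

```text
clock: 11.75
position: [0.4068, -0.121, -0.0022]
ee_rot: [3.142, 0.006, -0.0]
force: [-0.3, -0.2, -0.5]
width: -0.002
gripper_force: 0.0
```

Run:
```python
from m import *
st();s=arm.observe();t=np.array(s["position"])
S=[]
for i,n in enumerate(("scene","side")):
    p=arm.get_image(n);u=proj(p,t+[0.02,0,.04]).astype(int);x0,y0=u[0]-40,u[1]-35
    c=cv2.resize(p["frame"][y0:y0+70,x0:x0+80,::-1],(400,350),interpolation=2)
    for z,col in((0,(0,0,255)),(.019,(0,255,255))): cv2.circle(c,tuple(((proj(p,t+[0,0,z])-[x0,y0])*5).astype(int).tolist()),3,col,-1)
    S.append(c)
p=arm.get_image("wrist")
cv2.imwrite("pics/s6.png",np.vstack([np.hstack(S),cv2.resize(p["frame"][:200,:,::-1],(800,250))]))
```

```text
{'clock': 11.75, 'position': [0.4068, -0.121, -0.0022], 'ee_rot': [3.1415, 0.0058, -0.0002], 'force': [-0.2721, -0.2113, -0.533], 'width': -0.0023, 'gripper_force': 0.0, 'joints': [0.4444, 0.4691, -0.358, 2.2357, 0.345, 0.4876, -1.7522]}
```

View pics/s6.png

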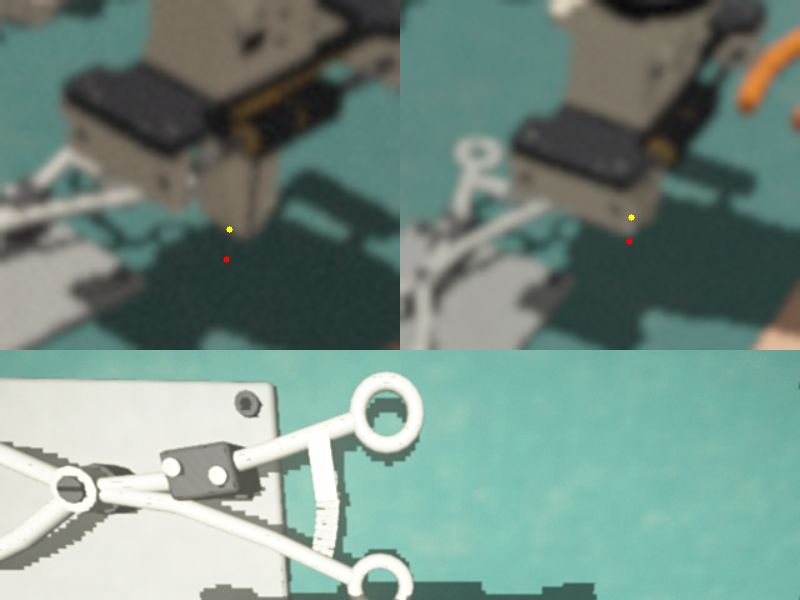

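The views show the visible fingertip in free air about 20 mm above the reported TCP. There is a gap to the moving ring, which is at (380,580) in the lower panel. I keep lowering in small steps and feeling for contact.

carry_out(claw=[0], delta_pos=[[0,0,0.2]], angular=[[0,0,0]])

```text
clock: 12.0
position: [0.4071, -0.1211, -0.0039]
ee_rot: [3.141, 0.006, 0.001]
force: [0.8, 0.0, 0.1]
width: 0.006
gripper_force: 0.0
```

carry_out(claw=[0], delta_pos=[[0,0,0.2]], angular=[[0,0,0]])

```text
clock: 12.1
position: [0.407, -0.121, -0.0061]
ee_rot: [3.141, 0.006, 0.0]
force: [0.0, 0.2, 0.3]
width: 0.007
gripper_force: 0.0
```

carry_out(claw=[0], delta_pos=[[0,0,0.2]], angular=[[0,0,0]])

```text
clock: 12.2
position: [0.4069, -0.121, -0.0082]
ee_rot: [3.142, 0.006, 0.0]
force: [0.9, 0.3, 1.2]
width: 0.005
gripper_force: 0.0
```

carry_out(claw=[0], delta_pos=[[0,0,0]], angular=[[0,0,0]])

```text
clock: 12.3
position: [0.4067, -0.1209, -0.0084]
ee_rot: [-3.142, -0.006, 0.001]
force: [0.8, -0.2, 0.6]
width: 0.008
gripper_force: 0.0
```

carry_out(claw=[0,0,0], delta_pos=[[0.3,0,0],[0.3,0,0],[0,0,0]], angular=[[0,0,0],[0,0,0],[0,0,0]])

```text
clock: 12.6
position: [0.4138, -0.121, -0.008]
ee_rot: [3.142, 0.006, 0.001]
force: [0.1, -1.2, -1.2]
width: 0.002
gripper_force: 0.0
```

carry_out(claw=[0], delta_pos=[[0.15,0,0]], angular=[[0,0,0]])

```text
clock: 12.7
position: [0.4144, -0.121, -0.0081]
ee_rot: [3.142, 0.006, -0.0]
force: [-1.3, -0.9, 0.9]
width: 0.003
gripper_force: 0.0
```

carry_out(claw=[0], delta_pos=[[0.15,0,0]], angular=[[0,0,0]])

```text
clock: 12.8
position: [0.4159, -0.121, -0.0081]
ee_rot: [3.142, 0.006, -0.0]
force: [0.2, -0.2, -0.1]
width: 0.009
gripper_force: 0.0
```

carry_out(claw=[0], delta_pos=[[0.1,0,0]], angular=[[0,0,0]])

```text
clock: 12.9
position: [0.4171, -0.121, -0.008]
ee_rot: [3.142, 0.006, 0.0]
force: [0.2, 0.4, -0.1]
width: 0.005
gripper_force: 0.0
```

carry_out(claw=[0], delta_pos=[[0.1,0,0]], angular=[[0,0,0]])

```text
clock: 13.0
position: [0.4179, -0.1209, -0.0081]
ee_rot: [3.142, 0.006, -0.0]
force: [-1.3, 0.5, -0.0]
width: 0.006
gripper_force: 0.1
```

carry_out(claw=[0], delta_pos=[[0.1,0,0]], angular=[[0,0,0]])

```text
clock: 13.1
position: [0.4184, -0.121, -0.0082]
ee_rot: [3.141, 0.006, -0.001]
force: [-2.3, -0.7, -0.3]
width: 0.004
gripper_force: 0.9
```

carry_out(claw=[0], delta_pos=[[0.1,0,0]], angular=[[0,0,0]])

```text
clock: 13.2
position: [0.4192, -0.1211, -0.0082]
ee_rot: [3.141, 0.006, -0.002]
force: [-2.5, -0.2, 0.0]
width: 0.007
gripper_force: 0.9
```

carry_out(claw=[0], delta_pos=[[0.1,0,0]], angular=[[0,0,0]])

```text
clock: 13.3
position: [0.4202, -0.1211, -0.0083]
ee_rot: [3.141, 0.005, -0.002]
force: [-2.4, -1.2, -0.2]
width: 0.002
gripper_force: 1.6
```

carry_out(claw=[0], delta_pos=[[0.1,0,0]], angular=[[0,0,0]])

```text
clock: 13.4
position: [0.4207, -0.1212, -0.0084]
ee_rot: [3.141, 0.005, -0.003]
force: [-3.9, -1.8, -0.9]
width: 0.005
gripper_force: 2.4
```

carry_out(claw=[0], delta_pos=[[0.1,0,0]], angular=[[0,0,0]])

```text
clock: 13.5
position: [0.4213, -0.1212, -0.0085]
ee_rot: [3.141, 0.005, -0.004]
force: [-6.1, -1.8, -1.4]
width: 0.004
gripper_force: 2.9
```

carry_out(claw=[0], delta_pos=[[0.1,0,0]], angular=[[0,0,0]])

```text
clock: 13.6
position: [0.4219, -0.1213, -0.0085]
ee_rot: [3.141, 0.005, -0.005]
force: [-6.1, -2.0, -0.3]
width: 0.003
gripper_force: 3.1
```

carry_out(claw=[0], delta_pos=[[0.1,0,0]], angular=[[0,0,0]])

```text
clock: 13.7
position: [0.4227, -0.1213, -0.0086]
ee_rot: [3.141, 0.005, -0.006]
force: [-5.8, -3.3, -0.3]
width: 0.002
gripper_force: 3.1
```

carry_out(claw=[0], delta_pos=[[0.1,0,0]], angular=[[0,0,0]])

```text
clock: 13.8
position: [0.4246, -0.1211, -0.0084]
ee_rot: [3.141, 0.005, -0.003]
force: [-5.0, -2.5, -1.0]
width: 0.006
gripper_force: 2.8
```

carry_out(claw=[0], delta_pos=[[0.1,0,0]], angular=[[0,0,0]])

```text
clock: 13.9
position: [0.4252, -0.1212, -0.0085]
ee_rot: [3.141, 0.005, -0.005]
force: [-7.0, -3.0, -1.4]
width: 0.009
gripper_force: 3.4
```

carry_out(claw=[0], delta_pos=[[0.1,0,0]], angular=[[0,0,0]])

```text
clock: 14.0
position: [0.4259, -0.1213, -0.0086]
ee_rot: [3.141, 0.005, -0.005]
force: [-6.5, -2.0, -1.0]
width: 0.004
gripper_force: 3.3
```

carry_out(claw=[0], delta_pos=[[0.1,0,0]], angular=[[0,0,0]])

```text
clock: 14.1
position: [0.4276, -0.1211, -0.0084]
ee_rot: [3.141, 0.005, -0.004]
force: [-3.8, -0.7, -1.3]
width: 0.003
gripper_force: 1.9
```

carry_out(claw=[0], delta_pos=[[0.1,0,0]], angular=[[0,0,0]])

```text
clock: 14.2
position: [0.4288, -0.1211, -0.0084]
ee_rot: [3.141, 0.005, -0.003]
force: [-5.5, -2.5, -1.2]
width: -0.0
gripper_force: 3.1
```

carry_out(claw=[0], delta_pos=[[0.1,0,0]], angular=[[0,0,0]])

```text
clock: 14.3
position: [0.4294, -0.1212, -0.0085]
ee_rot: [3.141, 0.005, -0.004]
force: [-7.1, -2.3, -0.8]
width: 0.005
gripper_force: 3.2
```

carry_out(claw=[0], delta_pos=[[0.1,0,0]], angular=[[0,0,0]])

```text
clock: 14.4
position: [0.4303, -0.1212, -0.0085]
ee_rot: [3.141, 0.005, -0.005]
force: [-5.6, -2.4, -0.7]
width: 0.005
gripper_force: 3.3
```

carry_out(claw=[0], delta_pos=[[0.1,0,0]], angular=[[0,0,0]])

```text
clock: 14.5
position: [0.4322, -0.121, -0.0083]
ee_rot: [3.141, 0.005, -0.002]
force: [-6.4, -2.1, -0.9]
width: 0.002
gripper_force: 3.2
```

carry_out(claw=[0], delta_pos=[[0.1,0,0]], angular=[[0,0,0]])

```text
clock: 14.6
position: [0.4326, -0.1211, -0.0084]
ee_rot: [3.141, 0.005, -0.004]
force: [-6.9, -2.1, -0.7]
width: 0.005
gripper_force: 3.6
```

carry_out(claw=[0], delta_pos=[[0.1,0,0]], angular=[[0,0,0]])

```text
clock: 14.7
position: [0.433, -0.1212, -0.0085]
ee_rot: [3.141, 0.005, -0.005]
force: [-7.8, -2.7, -1.0]
width: 0.009
gripper_force: 4.1
```

carry_out(claw=[0], delta_pos=[[0.1,0,0]], angular=[[0,0,0]])

```text
clock: 14.8
position: [0.4336, -0.1213, -0.0086]
ee_rot: [3.141, 0.005, -0.006]
force: [-8.6, -3.1, -1.4]
width: 0.005
gripper_force: 4.5
```

carry_out(claw=[0], delta_pos=[[0.1,0,0]], angular=[[0,0,0]])

```text
clock: 14.9
position: [0.4341, -0.1214, -0.0087]
ee_rot: [3.141, 0.005, -0.008]
force: [-10.1, -4.3, -0.7]
width: 0.003
gripper_force: 4.9
```

carry_out(claw=[0], delta_pos=[[0.1,0,0]], angular=[[0,0,0]])

```text
clock: 15.0
position: [0.4358, -0.1211, -0.0086]
ee_rot: [3.141, 0.005, -0.006]
force: [-8.7, -1.7, -1.2]
width: 0.004
gripper_force: 4.5
```

carry_out(claw=[0], delta_pos=[[0.1,0,0]], angular=[[0,0,0]])

```text
clock: 15.1
position: [0.4362, -0.1212, -0.0087]
ee_rot: [3.141, 0.005, -0.007]
force: [-10.0, -2.9, -0.5]
width: 0.008
gripper_force: 5.1
```

carry_out(claw=[0], delta_pos=[[0.1,0,0]], angular=[[0,0,0]])

```text
clock: 15.2
position: [0.4366, -0.1213, -0.0089]
ee_rot: [3.141, 0.005, -0.009]
force: [-11.1, -2.9, -0.8]
width: 0.006
gripper_force: 5.6
```

carry_out(claw=[0], delta_pos=[[0.1,0,0]], angular=[[0,0,0]])

```text
clock: 15.3
position: [0.437, -0.1214, -0.009]
ee_rot: [3.141, 0.005, -0.011]
force: [-13.3, -3.0, -1.7]
width: 0.006
gripper_force: 6.1
```

carry_out(claw=[0], delta_pos=[[0.1,0,0]], angular=[[0,0,0]])

```text
clock: 15.4
position: [0.4375, -0.1215, -0.0091]
ee_rot: [3.141, 0.004, -0.012]
force: [-13.0, -3.9, -2.5]
width: 0.009
gripper_force: 6.5
```

carry_out(claw=[0], delta_pos=[[0.07,0,0]], angular=[[0,0,0]])

```text
clock: 15.5
position: [0.4379, -0.1216, -0.0092]
ee_rot: [3.141, 0.004, -0.013]
force: [-14.1, -4.6, -1.4]
width: 0.003
gripper_force: 6.7
```

carry_out(claw=[0], delta_pos=[[0.06,0,0]], angular=[[0,0,0]])

```text
clock: 15.6
position: [0.439, -0.1215, -0.0091]
ee_rot: [3.141, 0.004, -0.011]
force: [-9.1, -2.4, -0.9]
width: 0.004
gripper_force: 5.0
```

carry_out(claw=[0], delta_pos=[[0,0,0]], angular=[[0,0,0]])

```text
clock: 15.7
position: [0.4396, -0.1211, -0.0089]
ee_rot: [3.141, 0.005, -0.01]
force: [-10.6, -0.5, 0.4]
width: 0.005
gripper_force: 5.1
```

The last step clicked: the force fell from 14 N to 9 N, and that is the second click under load. The average at the ring is about 10–11 N, with roughly 6.5 N of it spring load, so I let go and back away. Then I look at the plug.

carry_out(claw=[0,0,0,0,0,0,0,0,0,0,0,0,0], delta_pos=[[-1.0,0,0],[-1.5,0,0],[-0.5,0,0],[0,0,-4],[0,0,-4],[0,0,-4],[0,0,-4],[0.5,-3.8,0],[0.5,-3.8,0],[0.5,-3.8,0],[0.5,-3.8,0],[0,0,0],[0,0,0]], angular=[[0,0,0],[0,0,0],[0,0,0],[0,0,0],[0,0,0],[0,0,0],[0,0,0],[0,0,0],[0,0,0],[0,0,0],[0,0,0],[0,0,0],[0,0,0]])

```text
clock: 17.0
position: [0.4335, 0.0323, 0.1524]
ee_rot: [-3.141, -0.01, -0.003]
force: [0.1, -0.6, -0.2]
width: 0.004
gripper_force: 0.0
```

Run:
```python
from m import *
p,o=meas("w5",["moving_ring","plug","fitting"])
r=arm.trace("plug",p); print([(round(x["conf"],2),int(x["region"].sum())) for x in r[:2]])
if r: pickle.dump(r[0]["region"],open("r5.pkl","wb"))
```

```text
{'clock': 17.0, 'position': [0.4335, 0.0323, 0.1524], 'ee_rot': [-3.1411, -0.0103, -0.0029], 'force': [0.1367, -0.6163, -0.2387], 'width': 0.0042, 'gripper_force': 0.0, 'joints': [0.2991, 0.2438, -0.5818, 2.0486, 0.1711, 0.8934, -1.9409]}
moving_ring [([468.0, 161.0], 0.78), ([93.0, 129.0], 0.51), ([277.0, 144.0], 0.43)]
plug [([274.0, 145.0], 0.74)]
fitting [([280.0, 142.0], 0.55)]
[(0.55, 401)]
```

carry_out(claw=[4,4,4,4], delta_pos=[[0,-2.4,0],[0,-2.4,0],[0,-2.4,0],[0,0,0]], angular=[[0,0,0],[0,0,0],[0,0,0],[0,0,0]])

```text
clock: 17.65
position: [0.4325, 0.1057, 0.1522]
ee_rot: [-3.14, -0.01, -0.001]
force: [0.7, 0.6, 0.2]
width: 0.302
gripper_force: 0.0
```

Run:
```python
from m import *
p,o=meas("w6",["moving_ring","plug","fitting","tray"])
P=[p,arm.get_image("scene"),arm.get_image("side")]
C=[]
for q in P:
    r=arm.trace("plug",q)
    if r: ys,xs=np.nonzero(r[0]["region"]);c=r[0]["centre"];print(r[0]["conf"],len(xs),xs.min(),xs.max(),ys.min(),ys.max());C.append(ray(q,c))
q5,o5=pickle.load(open("w5.pkl","rb"))
for l,z in(("moving_ring",.028),("plug",.048),("fitting",.008)):
    if o5[l] and o[l]: print(l,atz(q5,o5[l][0][0],z).round(4),atz(p,o[l][0][0],z).round(4),*tri([ray(q5,o5[l][0][0]),ray(p,o[l][0][0])]))
m5=pickle.load(open("r5.pkl","rb"));ys,xs=np.nonzero(m5);print(xs.min(),xs.max(),ys.min(),ys.max())
C.append(ray(q5,[xs.mean()/640,ys.mean()/400]));print("trace tri",tri(C))
cv2.imwrite("pics/w56.png",np.vstack([cv2.imread(f"pics/w{i}.png")[:260] for i in(5,6)]))
```

```text
{'clock': 17.65, 'position': [0.4325, 0.1057, 0.1522], 'ee_rot': [-3.1399, -0.01, -0.0015], 'force': [0.684, 0.5532, 0.1705], 'width': 0.3022, 'gripper_force': 0.0, 'joints': [0.1578, 0.268, -0.6151, 2.0242, 0.1942, 0.9044, -2.1255]}
moving_ring [([541.0, 161.0], 0.88), ([159.0, 130.0], 0.64)]
plug [([353.0, 144.0], 0.94)]
fitting [([349.0, 145.0], 0.41)]
tray [([157.0, 129.0], 0.67)]
0.94 453 345 367 135 159
0.57 219 276 350 199 231
0.6 49 304 310 223 231
moving_ring [ 0.4591 -0.1173  0.028 ] [ 0.4585 -0.1173  0.028 ] [ 0.45878595 -0.11740729  0.02774573] [np.float64(0.0002816872744372814), np.float64(0.0002816872744372934)]
plug [0.4755 0.0763 0.048 ] [0.4757 0.0758 0.048 ] [0.47580538 0.07596293 0.04989088] [np.float64(0.00014181222911370588), np.float64(0.00014181222911372471)]
fitting [0.4746 0.0759 0.008 ] [0.4713 0.0755 0.008 ] [0.47317544 0.07566455 0.01021656] [np.float64(0.001613634149067736), np.float64(0.0016136341490677007)]
265 286 137 158
trace tri (array([0.46690456, 0.06117178, 0.05578594]), [np.float64(0.016584745813953063), np.float64(0.04500869737319306), np.float64(0.014818109978571772), np.float64(0.014440524093706069)])
```

View pics/w56.png

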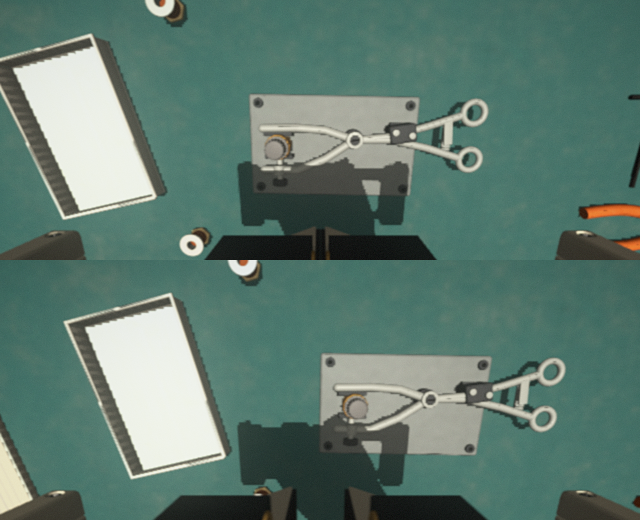

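The ring stayed put after letting go, at (0.459, −0.117), so the ratchet holds. The fitting now stands against the anvil with the plug at about (0.476, 0.076); it shows at (276,148) in the upper view and (356,147) in the lower one. I go down over the plug head.

Run:
```python
from m import *
q5,_=pickle.load(open("w5.pkl","rb"));q6,_=pickle.load(open("w6.pkl","rb"))
m5=pickle.load(open("r5.pkl","rb"));ys,xs=np.nonzero(m5);c5=[xs.mean()/640,ys.mean()/400]
c6=[356/640,147/400]
for z in(.058,.067): print(z,atz(q5,c5,z).round(4),atz(q6,c6,z).round(4))
print(tri([ray(q5,c5),ray(q6,c6)]))
o=pickle.load(open("w6.pkl","rb"))[1]["tray"]+pickle.load(open("w5.pkl","rb"))[1].get("tray",[]);print(o,[atz(q6,x[0],0) for x in o])
```

```text
0.058 [0.4746 0.0733 0.058 ] [0.4745 0.0741 0.058 ]
0.067 [0.4756 0.072  0.067 ] [0.4755 0.0752 0.067 ]
(array([0.47416664, 0.07374707, 0.05479126]), [np.float64(3.154065860676994e-05), np.float64(3.1540658606901613e-05)])
[([0.2459, 0.3237], 0.67)] [array([0.48514688, 0.28231388, 0.        ])]
```

carry_out(claw=[4,4,4,4,4,4,4,4], delta_pos=[[1.4,1.0,0],[1.4,1.0,0],[1.4,1.0,0],[0,0,0],[0,0,3],[0,0,3],[0,0,3],[0,0,0]], angular=[[0,0,0],[0,0,0],[0,0,0],[0,0,0],[0,0,0],[0,0,0],[0,0,0],[0,0,0]])

```text
clock: 18.95
position: [0.472, 0.0724, 0.0589]
ee_rot: [3.141, 0.006, -0.01]
force: [-1.2, -0.6, 0.7]
width: 0.433
gripper_force: 0.0
```

carry_out(claw=[4], delta_pos=[[0,0,0]], angular=[[0,0,0]])

```text
clock: 19.05
position: [0.4744, 0.0734, 0.0621]
ee_rot: [-3.142, -0.006, 0.002]
force: [0.8, 0.3, -0.3]
width: 0.437
gripper_force: 0.0
```

carry_out(claw=[4,4], delta_pos=[[0,0,1.0],[0,0,0.6]], angular=[[0,0,0],[0,0,0]])

```text
clock: 19.25
position: [0.4754, 0.0733, 0.0464]
ee_rot: [-3.141, -0.005, -0.003]
force: [-0.4, -0.4, 0.1]
width: 0.436
gripper_force: 0.0
```

carry_out(claw=[4,4], delta_pos=[[0,0,0.6],[0,0,0.5]], angular=[[0,0,0],[0,0,0]])

```text
clock: 19.45
position: [0.4746, 0.0732, 0.0347]
ee_rot: [3.141, 0.006, 0.001]
force: [-0.6, 0.4, 0.5]
width: 0.432
gripper_force: 0.0
```

Run:
```python
from m import *
st();s=arm.observe();t=np.array(s["position"])
S=[]
for i,n in enumerate(("scene","side")):
    p=arm.get_image(n);u=proj(p,t+[0,0,.02]).astype(int);x0,y0=u[0]-40,u[1]-35
    c=cv2.resize(p["frame"][y0:y0+70,x0:x0+80,::-1],(400,350),interpolation=2)
    for z,col in((0,(0,0,255)),(.019,(0,255,255))): cv2.circle(c,tuple(((proj(p,t+[0,0,z])-[x0,y0])*5).astype(int).tolist()),3,col,-1)
    S.append(c)
p=arm.get_image("wrist")
cv2.imwrite("pics/s7.png",np.vstack([np.hstack(S),cv2.resize(p["frame"][:200,:,::-1],(800,250))]))
```

```text
{'clock': 19.45, 'position': [0.4746, 0.0732, 0.0347], 'ee_rot': [3.1415, 0.0057, 0.0005], 'force': [-0.6177, 0.3826, 0.5302], 'width': 0.4316, 'gripper_force': 0.0, 'joints': [0.1175, 0.4857, -0.4995, 2.0726, 0.3694, 0.6684, -2.1942]}
```

View pics/s7.png

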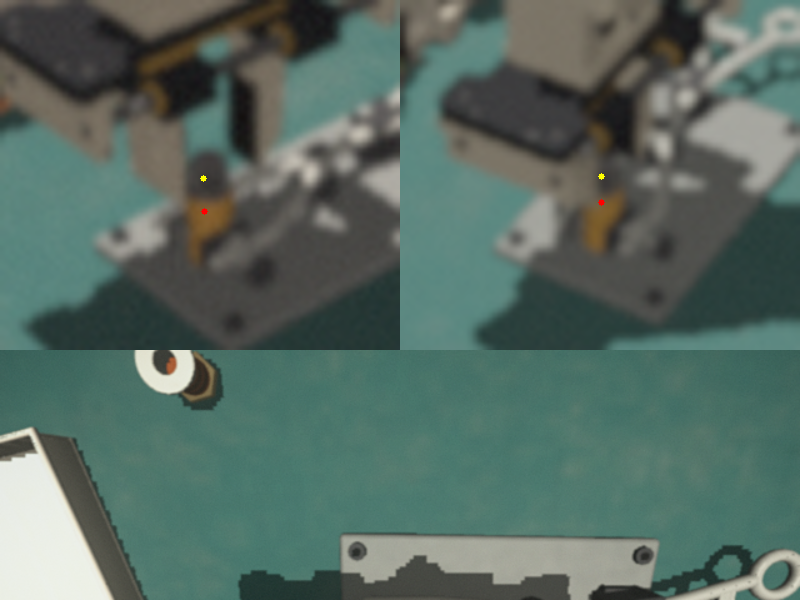

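The crops show the open fingers flanking the plug head at about (208,170) in the left one, with the tips at mid-head. I go 3 mm lower and grip.

carry_out(claw=[4,2.5,1,1,1,1], delta_pos=[[0,0,0.25],[0,0,0],[0,0,0],[0,0,0],[0,0,0],[0,0,0]], angular=[[0,0,0],[0,0,0],[0,0,0],[0,0,0],[0,0,0],[0,0,0]], force=30)

```text
clock: 20.2
position: [0.4745, 0.0734, 0.0325]
ee_rot: [-3.142, -0.006, -0.0]
force: [0.2, -0.1, 1.4]
width: 0.171
gripper_force: 30.0
```

carry_out(claw=[1], delta_pos=[[0,0,0]], angular=[[0,0,0]])

```text
clock: 20.3
position: [0.4746, 0.0733, 0.0325]
ee_rot: [-3.142, -0.006, -0.0]
force: [-0.2, 0.4, 0.7]
width: 0.177
gripper_force: 30.0
```

carry_out(claw=[1], delta_pos=[[0,0,-0.15]], angular=[[0,0,0]])

```text
clock: 20.4
position: [0.4742, 0.0732, 0.0337]
ee_rot: [3.142, 0.006, -0.001]
force: [1.0, 0.4, -6.0]
width: 0.174
gripper_force: 30.0
```

carry_out(claw=[1], delta_pos=[[0,0,-0.15]], angular=[[0,0,0]])

```text
clock: 20.5
position: [0.4741, 0.0733, 0.0352]
ee_rot: [-3.142, -0.006, 0.001]
force: [-0.3, 1.1, -5.6]
width: 0.172
gripper_force: 30.0
```

carry_out(claw=[1], delta_pos=[[0,0,-0.15]], angular=[[0,0,0]])

```text
clock: 20.6
position: [0.4742, 0.0733, 0.0368]
ee_rot: [3.142, 0.006, -0.001]
force: [1.0, 0.7, -6.2]
width: 0.172
gripper_force: 30.0
```

carry_out(claw=[1], delta_pos=[[0,0,-0.2]], angular=[[0,0,0]])

```text
clock: 20.7
position: [0.4742, 0.0732, 0.0388]
ee_rot: [3.141, 0.006, -0.001]
force: [0.5, 0.5, -5.7]
width: 0.172
gripper_force: 30.0
```

carry_out(claw=[1], delta_pos=[[0,0,-0.2]], angular=[[0,0,0]])

```text
clock: 20.8
position: [0.4743, 0.0732, 0.041]
ee_rot: [3.141, 0.006, -0.001]
force: [0.3, -0.5, -4.5]
width: 0.174
gripper_force: 30.0
```

carry_out(claw=[1], delta_pos=[[0,0,-0.2]], angular=[[0,0,0]])

```text
clock: 20.9
position: [0.4747, 0.0735, 0.0433]
ee_rot: [-3.141, -0.006, -0.001]
force: [-0.2, 0.5, -0.9]
width: 0.172
gripper_force: 30.0
```

carry_out(claw=[1,1,1], delta_pos=[[0,0,-0.3],[0,0,-0.3],[0,0,0]], angular=[[0,0,0],[0,0,0],[0,0,0]])

```text
clock: 21.2
position: [0.475, 0.0732, 0.0496]
ee_rot: [3.142, 0.005, 0.002]
force: [-0.4, 0.7, -0.3]
width: 0.175
gripper_force: 30.0
```

Run:
```python
from m import *
st()
for n in("scene","side"):
    p=arm.get_image(n)
    for l in("plug","fitting"):
        r=arm.place_of(l,p)[:2]; print(n,l,[(np.round(k["centre"]*np.array([640,400])),round(k["conf"],2)) for k in r])
    print("exp plug up/down",proj(p,np.array([.4745,.074,.0625])).round(),proj(p,np.array([.4745,.074,.048])).round(),"fitting",proj(p,np.array([.4745,.074,.008])).round(), proj(p,np.array([.4745,.074,.022])).round())
```

```text
{'clock': 21.2, 'position': [0.475, 0.0732, 0.0496], 'ee_rot': [3.1415, 0.0054, 0.0018], 'force': [-0.395, 0.6863, -0.3006], 'width': 0.1747, 'gripper_force': 30.0006, 'joints': [0.1312, 0.463, -0.5146, 2.0599, 0.3485, 0.701, -2.175]}
scene plug [(array([282., 217.]), 0.48)]
scene fitting [(array([288., 233.]), 0.42)]
exp plug up/down [284. 216.] [284. 221.] fitting [285. 234.] [285. 230.]
side plug [(array([306., 227.]), 0.56)]
side fitting [(array([305., 238.]), 0.57)]
exp plug up/down [307. 226.] [307. 230.] fitting [307. 241.] [307. 237.]
```

The pull force rose to 6 N and vanished after 11 mm, with the grip width unchanged, so the plug is out. I carry it to the tray.

carry_out(claw=[1,1,1,1,1,1,1,1,1,1,1], delta_pos=[[0,0,-1.5],[0,0,-2.5],[0,0,-2.5],[0,0,-1.5],[0.2,-3.5,0],[0.2,-3.5,0],[0.2,-3.5,0],[0.2,-3.5,0],[0.2,-3.5,0],[0,-3.2,0],[0,0,0]], angular=[[0,0,0],[0,0,0],[0,0,0],[0,0,0],[0,0,0],[0,0,0],[0,0,0],[0,0,0],[0,0,0],[0,0,0],[0,0,0]])

```text
clock: 22.6
position: [0.4824, 0.2859, 0.1291]
ee_rot: [-3.138, -0.015, 0.0]
force: [-0.2, 0.3, 0.1]
width: 0.17
gripper_force: 30.0
```

Run:
```python
from m import *
st()
P=[arm.get_image(n) for n in("scene","side")]
for l,z in(("tray",0),("plug",.14),("fitting",.008),("moving_ring",.028)):
    for p in P:
        for k in arm.place_of(l,p)[:2]: print(l,atz(p,k["centre"],z).round(3),round(k["conf"],2))
for p in P:
    r=arm.trace("tray",p)[0];ys,xs=np.nonzero(r["region"]);print(r["conf"],atz(p,[xs.mean()/640,ys.mean()/400],.01).round(3))
```

```text
{'clock': 22.6, 'position': [0.4824, 0.2859, 0.1291], 'ee_rot': [-3.1379, -0.0151, 0.0004], 'force': [-0.222, 0.3224, 0.1043], 'width': 0.1702, 'gripper_force': 30.0011, 'joints': [-0.206, 0.4769, -0.5845, 1.7916, 0.3099, 0.9639, -2.4787]}
tray [0.489 0.279 0.   ] 0.93
tray [ 0.375 -0.359  0.   ] 0.24
tray [0.484 0.285 0.   ] 0.61
tray [ 0.479 -0.001 -0.   ] 0.31
plug [0.482 0.283 0.14 ] 0.44
plug [0.486 0.277 0.14 ] 0.4
fitting [0.469 0.282 0.008] 0.65
fitting [0.475 0.059 0.008] 0.52
fitting [0.49  0.07  0.008] 0.53
moving_ring [ 0.468 -0.126  0.028] 0.61
moving_ring [ 0.473 -0.129  0.028] 0.65
0.95 [0.481 0.278 0.01 ]
0.89 [0.484 0.278 0.01 ]
```

carry_out(claw=[1,1,1,1,1,1,1], delta_pos=[[0,0,2],[0,0,3],[0,0,3],[0,0,2.5],[0,0,1.0],[0,0,0.4],[0,0,0]], angular=[[0,0,0],[0,0,0],[0,0,0],[0,0,0],[0,0,0],[0,0,0],[0,0,0]])

```text
clock: 23.9
position: [0.4839, 0.2806, 0.0102]
ee_rot: [-3.141, -0.006, -0.0]
force: [0.2, -0.1, 0.1]
width: 0.171
gripper_force: 30.0
```

carry_out(claw=[1], delta_pos=[[0,0,0.3]], angular=[[0,0,0]])

```text
clock: 24.0
position: [0.4847, 0.2811, 0.0083]
ee_rot: [-3.14, -0.006, -0.003]
force: [-0.0, -0.6, -0.6]
width: 0.171
gripper_force: 30.0
```

carry_out(claw=[1], delta_pos=[[0,0,0.2]], angular=[[0,0,0]])

```text
clock: 24.1
position: [0.4844, 0.2807, 0.0058]
ee_rot: [-3.141, -0.006, -0.003]
force: [0.1, -0.8, -0.4]
width: 0.175
gripper_force: 30.0
```

carry_out(claw=[1], delta_pos=[[0,0,0.1]], angular=[[0,0,0]])

```text
clock: 24.2
position: [0.4841, 0.2804, 0.0044]
ee_rot: [-3.141, -0.006, -0.001]
force: [0.4, 0.7, -1.1]
width: 0.174
gripper_force: 30.0
```

carry_out(claw=[1,1], delta_pos=[[0,0,0.2],[0,0,0]], angular=[[0,0,0],[0,0,0]])

```text
clock: 24.4
position: [0.4837, 0.2802, 0.0018]
ee_rot: [3.141, 0.006, -0.0]
force: [-0.8, 0.6, -0.2]
width: 0.174
gripper_force: 30.0
```

carry_out(claw=[1,1], delta_pos=[[0,0,0.15],[0,0,0]], angular=[[0,0,0],[0,0,0]])

```text
clock: 24.6
position: [0.4836, 0.2803, 0.0003]
ee_rot: [3.141, 0.006, -0.0]
force: [0.8, -0.8, 0.5]
width: 0.177
gripper_force: 30.0
```

carry_out(claw=[1,1], delta_pos=[[0,0,0.1],[0,0,0]], angular=[[0,0,0],[0,0,0]])

```text
clock: 24.8
position: [0.4836, 0.2803, -0.0007]
ee_rot: [3.141, 0.006, -0.0]
force: [-0.4, 0.1, -0.1]
width: 0.172
gripper_force: 30.0
```

carry_out(claw=[2.2,3.0,3.5,3.5,3.5,3.5,3.5,3.5,3.5], delta_pos=[[0,0,0],[0,0,0],[0,0,0],[0,0,0],[0,0,-1],[0,0,-3],[0,0,-4],[0,0,-4],[0,0,0]], angular=[[0,0,0],[0,0,0],[0,0,0],[0,0,0],[0,0,0],[0,0,0],[0,0,0],[0,0,0],[0,0,0]])

```text
clock: 25.7
position: [0.4862, 0.2829, 0.1254]
ee_rot: [-3.137, -0.006, -0.012]
force: [0.5, -0.5, 0.1]
width: 0.383
gripper_force: 0.0
```

carry_out(claw=[0,0,0,0,0,0,0,0,0,0,0,0], delta_pos=[[-0.2,3.6,0],[-0.2,3.6,0],[-0.2,3.6,0],[-0.2,3.6,0],[-0.2,3.6,0],[-0.2,3.6,0],[-0.2,3.6,0],[-0.2,3.6,0],[-0.2,3.6,0],[-0.2,3.6,0],[-0.4,4.0,0],[0,0,0]], angular=[[0,0,0],[0,0,0],[0,0,0],[0,0,0],[0,0,0],[0,0,0],[0,0,0],[0,0,0],[0,0,0],[0,0,0],[0,0,0],[0,0,0]])

```text
clock: 26.9
position: [0.4599, -0.1257, 0.1192]
ee_rot: [3.139, -0.006, -0.002]
force: [-0.8, 1.0, -0.9]
width: 0.007
gripper_force: 0.0
```

Run:
```python
from m import *
st()
P=[arm.get_image(n) for n in("scene","side")]
for l,z in(("plug",.01),("fitting",.008),("moving_ring",.028)):
    rs=[]
    for p in P:
        r=arm.place_of(l,p)[:3]
        for k in r: print(l,atz(p,k["centre"],z).round(3),round(k["conf"],2))
w=arm.get_image("wrist")
for l in("moving_ring","fixed_ring"):
    for k in arm.place_of(l,w)[:2]: print("w",l,atz(w,k["centre"],.028).round(4),round(k["conf"],2))
```

```text
{'clock': 26.9, 'position': [0.4599, -0.1257, 0.1192], 'ee_rot': [3.1392, -0.0064, -0.0018], 'force': [-0.8453, 0.974, -0.8802], 'width': 0.0074, 'gripper_force': 0.0, 'joints': [0.5725, 0.351, -0.5265, 1.999, 0.2352, 0.8509, -1.6589]}
plug [0.477 0.281 0.01 ] 0.41
plug [0.483 0.288 0.01 ] 0.52
plug [0.363 0.182 0.01 ] 0.49
fitting [0.465 0.071 0.008] 0.67
fitting [0.489 0.077 0.008] 0.65
fitting [ 0.39  -0.355  0.008] 0.29
moving_ring [ 0.459 -0.123  0.028] 0.72
moving_ring [ 0.461 -0.111  0.028] 0.46
w moving_ring [ 0.4591 -0.1171  0.028 ] 0.59
w fixed_ring [ 0.5053 -0.1167  0.028 ] 0.95
```

The plug is in the tray and the ring is still latched at (0.459, −0.117). I go down onto it by feel.

carry_out(claw=[0,0,0,0,0,0], delta_pos=[[0,0,3],[0,0,3],[0,0,2.5],[0,0,1],[0,0,0],[0,0,0]], angular=[[0,0,0],[0,0,0],[0,0,0],[0,0,0],[0,0,0],[0,0,0]])

```text
clock: 28.05
position: [0.4617, -0.1196, 0.0251]
ee_rot: [3.142, 0.006, 0.001]
force: [0.4, -0.2, -0.2]
width: 0.003
gripper_force: 0.0
```

carry_out(claw=[0], delta_pos=[[0,0,0.3]], angular=[[0,0,0]])

```text
clock: 28.15
position: [0.4624, -0.1199, 0.0227]
ee_rot: [3.141, 0.006, 0.004]
force: [0.5, 0.2, 0.8]
width: 0.008
gripper_force: 0.0
```

carry_out(claw=[0], delta_pos=[[0,0,0.3]], angular=[[0,0,0]])

```text
clock: 28.25
position: [0.462, -0.12, 0.0192]
ee_rot: [3.141, 0.005, 0.003]
force: [0.2, -0.1, 0.3]
width: 0.006
gripper_force: 0.0
```

carry_out(claw=[0], delta_pos=[[0,0,0.3]], angular=[[0,0,0]])

```text
clock: 28.35
position: [0.4616, -0.12, 0.0158]
ee_rot: [3.141, 0.006, 0.002]
force: [-0.4, -0.5, -0.3]
width: 0.003
gripper_force: 0.0
```

carry_out(claw=[0], delta_pos=[[0,0,0.3]], angular=[[0,0,0]])

```text
clock: 28.45
position: [0.4613, -0.1199, 0.0124]
ee_rot: [3.141, 0.006, 0.001]
force: [-0.2, -1.0, 1.0]
width: 0.006
gripper_force: 0.0
```

carry_out(claw=[0], delta_pos=[[0,0,0.2]], angular=[[0,0,0]])

```text
clock: 28.55
position: [0.4611, -0.1198, 0.0102]
ee_rot: [3.142, 0.006, -0.0]
force: [-0.4, 0.0, 2.6]
width: 0.003
gripper_force: 1.4
```

carry_out(claw=[0], delta_pos=[[0,0,0.2]], angular=[[0,0,0]])

```text
clock: 28.65
position: [0.461, -0.1198, 0.0083]
ee_rot: [3.141, 0.006, -0.0]
force: [-1.4, 0.5, 3.5]
width: 0.006
gripper_force: 1.6
```

carry_out(claw=[0], delta_pos=[[0,0,0.2]], angular=[[0,0,0]])

```text
clock: 28.75
position: [0.461, -0.1198, 0.0063]
ee_rot: [3.141, 0.006, -0.0]
force: [-2.1, 0.3, 3.6]
width: 0.004
gripper_force: 2.4
```

carry_out(claw=[0], delta_pos=[[0,0,0.1]], angular=[[0,0,0]])

```text
clock: 28.85
position: [0.4611, -0.1198, 0.0054]
ee_rot: [3.141, 0.006, -0.0]
force: [-2.0, 0.3, 5.5]
width: 0.007
gripper_force: 2.8
```

Run:
```python
from m import *
w=arm.get_image("wrist")
P=[w,arm.get_image("scene"),arm.get_image("side")]
for p in P:
  for l in("moving_ring","fixed_ring","fitting"):
    for k in arm.place_of(l,p)[:2]: print(l,atz(p,k["centre"],.008 if l=="fitting" else .026).round(4),round(k["conf"],2))
st()
```

```text
fixed_ring [ 0.5069 -0.1155  0.026 ] 0.72
fixed_ring [0.4793 0.0556 0.026 ] 0.43
fitting [0.4728 0.0755 0.008 ] 0.55
fitting [0.4802 0.0763 0.008 ] 0.28
moving_ring [ 0.4566 -0.1116  0.026 ] 0.53
fixed_ring [ 0.5175 -0.1331  0.026 ] 0.95
fitting [0.4707 0.0619 0.008 ] 0.56
moving_ring [ 0.4507 -0.1105  0.026 ] 0.47
fixed_ring [ 0.5055 -0.1104  0.026 ] 0.92
fitting [0.4836 0.0884 0.008 ] 0.67
fitting [ 0.4937 -0.0119  0.008 ] 0.3
{'clock': 29.45, 'position': [0.4613, -0.1198, 0.0056], 'ee_rot': [3.1414, 0.0058, 0.0004], 'force': [-0.8698, -0.435, 5.3024], 'width': 0.0078, 'gripper_force': 2.6763, 'joints': [0.4735, 0.5221, -0.436, 2.1048, 0.3879, 0.591, -1.8045]}
```

carry_out(claw=[0], delta_pos=[[0,0,0.1]], angular=[[0,0,0]])

```text
clock: 29.55
position: [0.4614, -0.1198, 0.0047]
ee_rot: [3.141, 0.006, 0.001]
force: [-1.8, -0.4, 6.2]
width: 0.006
gripper_force: 3.1
```

carry_out(claw=[0], delta_pos=[[0,0,0.05]], angular=[[0,0,0]])

```text
clock: 29.65
position: [0.4614, -0.1198, 0.0041]
ee_rot: [3.141, 0.006, 0.001]
force: [-1.0, -0.7, 6.6]
width: 0.004
gripper_force: 3.3
```

carry_out(claw=[0], delta_pos=[[-0.2,0,0]], angular=[[0,0,0]])

```text
clock: 29.75
position: [0.4598, -0.1196, 0.0042]
ee_rot: [-3.142, -0.006, -0.002]
force: [-0.3, 1.5, 7.2]
width: 0.004
gripper_force: 3.2
```

carry_out(claw=[0], delta_pos=[[-0.2,0,0]], angular=[[0,0,0]])

```text
clock: 29.85
position: [0.4577, -0.1193, 0.0042]
ee_rot: [-3.141, -0.006, -0.002]
force: [-1.2, 2.3, 6.5]
width: 0.006
gripper_force: 3.2
```

carry_out(claw=[0], delta_pos=[[-0.2,0,0.07]], angular=[[0,0,0]])

```text
clock: 29.95
position: [0.4559, -0.1192, 0.0036]
ee_rot: [-3.141, -0.007, -0.002]
force: [-0.7, 2.8, 7.4]
width: 0.003
gripper_force: 3.5
```

carry_out(claw=[0], delta_pos=[[-0.3,-0.08,0]], angular=[[0,0,0]])

```text
clock: 30.05
position: [0.4531, -0.1185, 0.0036]
ee_rot: [-3.141, -0.007, -0.003]
force: [1.4, 1.2, 6.2]
width: 0.005
gripper_force: 3.5
```

carry_out(claw=[0,0], delta_pos=[[-0.3,-0.08,0],[-0.3,-0.08,0]], angular=[[0,0,0],[0,0,0]])

```text
clock: 30.25
position: [0.4485, -0.1175, 0.004]
ee_rot: [3.141, 0.006, 0.007]
force: [2.5, -1.9, 6.5]
width: 0.005
gripper_force: 3.4
```

carry_out(claw=[0,0], delta_pos=[[-0.3,-0.1,0],[-0.3,-0.1,0]], angular=[[0,0,0],[0,0,0]])

```text
clock: 30.45
position: [0.4426, -0.1157, 0.0041]
ee_rot: [3.141, 0.006, 0.007]
force: [2.5, -0.3, 7.1]
width: 0.009
gripper_force: 3.5
```

Run:
```python
from m import *
P=[arm.get_image(n) for n in("wrist","scene","side")]
for p in P:
  for l in("moving_ring",):
    for k in arm.place_of(l,p)[:2]: print(l,atz(p,k["centre"],.026).round(4),round(k["conf"],2))
st()
```

```text
moving_ring [0.4478 0.0214 0.026 ] 0.61
moving_ring [ 0.4382 -0.1131  0.026 ] 0.48
moving_ring [0.4665 0.0904 0.026 ] 0.7
moving_ring [ 0.4467 -0.1171  0.026 ] 0.61
{'clock': 30.75, 'position': [0.4421, -0.1156, 0.0039], 'ee_rot': [3.1413, 0.0059, 0.0053], 'force': [1.8068, -0.8419, 7.337], 'width': 0.0067, 'gripper_force': 3.5298, 'joints': [0.4741, 0.5019, -0.4347, 2.1548, 0.3937, 0.5565, -1.8179]}
```

carry_out(claw=[0,0,0,0,0,0,0,0,0,0,0], delta_pos=[[-0.2,0,0],[0,0,-0.5],[0,0,-1.5],[0,0,-4],[0,0,-4],[0,0,-4],[0,-3.5,-1],[0,-3.5,0],[0,-3.5,0],[0,-3.5,0],[0,0,0]], angular=[[0,0,0],[0,0,0],[0,0,0],[0,0,0],[0,0,0],[0,0,0],[0,0,0],[0,0,0],[0,0,0],[0,0,0],[0,0,0]])

```text
clock: 31.85
position: [0.4374, 0.0294, 0.1537]
ee_rot: [-3.14, -0.016, -0.002]
force: [0.4, -1.0, 0.5]
width: 0.009
gripper_force: 0.0
```

Run:
```python
from m import *
p,o=meas("w9",["moving_ring","fixed_ring","plug","fitting","tray","jaw"])
for l,z in(("moving_ring",.028),("fixed_ring",.028),("plug",.014),("fitting",.008)):
    print(l,[(atz(p,c,z).round(4),round(k,2)) for c,k in o[l]])
for l in("plug","fitting"):
    r=arm.trace(l,p)
    for k in r[:2]: ys,xs=np.nonzero(k["region"]);print(l,round(k["conf"],2),xs.min(),xs.max(),ys.min(),ys.max(),len(xs))
for n in("scene","side"):
    q=arm.get_image(n)
    for l,z in(("plug",.014),("fitting",.008),("moving_ring",.028)): print(n,l,[(atz(q,k["centre"],z).round(3),round(k["conf"],2)) for k in arm.place_of(l,q)[:2]])
# pixel check: open-state comparison around forceps
x=proj(p,np.array([.440,-.113,.028])).round();y=proj(p,np.array([.459,-.117,.028])).round();print(x,y)
for u in(x,y): print(p["frame"][int(u[1])-8:int(u[1])+9:4,int(u[0])-8:int(u[0])+9:4].mean(2).round())
```

```text
{'clock': 31.85, 'position': [0.4374, 0.0294, 0.1537], 'ee_rot': [-3.1396, -0.0162, -0.0015], 'force': [0.4277, -1.0244, 0.521], 'width': 0.009, 'gripper_force': 0.0, 'joints': [0.3583, 0.2599, -0.6452, 2.0349, 0.1957, 0.9053, -1.9526]}
moving_ring [([173.0, 14.0], 0.29)]
fixed_ring [([470.0, 119.0], 0.81), ([80.0, 134.0], 0.3)]
plug [([81.0, 134.0], 0.59)]
fitting [([276.0, 144.0], 0.69), ([347.0, 139.0], 0.69)]
tray []
jaw [([352.0, 140.0], 0.84), ([197.0, 237.0], 0.43)]
moving_ring [(array([0.5928, 0.1646, 0.028 ]), 0.29)]
fixed_ring [(array([ 0.5045, -0.1166,  0.028 ]), 0.81), (array([0.4854, 0.2703, 0.028 ]), 0.3)]
plug [(array([0.485 , 0.2804, 0.014 ]), 0.59)]
fitting [(array([0.4755, 0.0776, 0.008 ]), 0.69), (array([0.4824, 0.0019, 0.008 ]), 0.69)]
plug 0.77 58 93 126 146 564
plug 0.69 575 639 208 251 897
fitting 0.76 263 289 137 162 545
scene plug [(array([0.484, 0.281, 0.014]), 0.48)]
scene fitting [(array([0.466, 0.073, 0.008]), 0.45)]
scene moving_ring [(array([ 0.449, -0.119,  0.028]), 0.45)]
side plug []
side fitting [(array([0.486, 0.079, 0.008]), 0.58)]
side moving_ring [(array([ 0.45 , -0.117,  0.028]), 0.68)]
[458. 183.] [464. 165.]
[[184. 180.  79. 104. 183.]
 [198.  51.  94. 103. 117.]
 [189.  50. 103. 106. 139.]
 [198. 124.  99. 121. 215.]
 [127. 198. 201. 198. 117.]]
[[107. 105. 108. 103. 104.]
 [108. 107. 108. 105. 108.]
 [101. 107. 109. 110. 107.]
 [126. 152. 132. 103. 105.]
 [199. 174. 195. 177. 101.]]
```

```bash
python3 - <<'E'
from m import *
for n in("w9","w5"):
    q,_=pickle.load(open(n+".pkl","rb"));g=cv2.imread(f"pics/{n}.png",0)
    c=cv2.HoughCircles(cv2.resize(g[60:230,420:520],None,fx=4,fy=4,interpolation=2),cv2.HOUGH_GRADIENT,1,60,param1=120,param2=22,minRadius=25,maxRadius=62)
    if c is not None:
        for x,y,r in c[0]: print(n,atz(q,[(420+x/4)/640,(60+y/4)/400],.028).round(4),r/4)
E
python3 - <<'E'
from h import *
st()
E
```

```text
w9 [ 0.505  -0.1195  0.028 ] 10.125
w9 [ 0.4443 -0.1123  0.028 ] 9.7
w5 [ 0.5073 -0.1156  0.028 ] 14.25
w5 [ 0.4617 -0.1177  0.028 ] 13.45
{'clock': 32.7, 'position': [0.4377, 0.0245, 0.1532], 'ee_rot': [3.1415, 0.0059, 0.0001], 'force': [-0.046, -0.3682, 0.1442], 'width': 0.004, 'gripper_force': 0.0, 'joints': [0.3635, 0.2602, -0.6404, 2.035, 0.1967, 0.9057, -1.95]}
```

Run:
```python
from m import *
def hough(q,g,tag):
    for z,ctr in(("fix",(.505,-.117,.028)),("mov",(.442,-.113,.028))):
        u=proj(q,np.array(ctr));x0,y0=(u-[26,26]).astype(int)
        if y0<0: continue
        best=cv2.HoughCircles(cv2.resize(g[y0:y0+52,x0:x0+52],None,fx=6,fy=6,interpolation=2),cv2.HOUGH_GRADIENT,1,30,param1=100,param2=18,minRadius=40,maxRadius=95)
        if best is not None: print(tag,z,[(atz(q,[(x0+x/6)/640,(y0+y/6)/400],.028).round(4)[:2].tolist(),round(float(r)/6,1)) for x,y,r in best[0][:3]])
for n in("w2","w3","w5","w9"):
    q,_=pickle.load(open(n+".pkl","rb"));hough(q,cv2.imread(f"pics/{n}.png",0),n)
p,o=meas("w10",["moving_ring","fixed_ring"]);print([(l,atz(p,o[l][0][0],.028).round(4)) for l in o if o[l]])
hough(p,cv2.imread("pics/w10.png",0),"w10")
```

```text
w2 fix [([0.5062, -0.1156], 7.1)]
w3 fix [([0.5066, -0.1172], 7.2)]
w3 mov [([0.4393, -0.1159], 8.6), ([0.4442, -0.1122], 9.1)]
w5 fix [([0.5045, -0.119], 10.0), ([0.5076, -0.1147], 10.2)]
w5 mov [([0.4582, -0.1203], 9.5)]
w9 fix [([0.5061, -0.1176], 8.3)]
w9 mov [([0.4402, -0.1168], 9.2), ([0.4439, -0.1125], 9.3)]
{'clock': 32.7, 'position': [0.4377, 0.0245, 0.1532], 'ee_rot': [3.1415, 0.0059, 0.0001], 'force': [-0.046, -0.3682, 0.1442], 'width': 0.004, 'gripper_force': 0.0, 'joints': [0.3635, 0.2602, -0.6404, 2.035, 0.1967, 0.9057, -1.95]}
moving_ring [([453.0, 182.0], 0.72)]
fixed_ring [([465.0, 115.0], 0.81)]
[('moving_ring', array([ 0.4403, -0.1133,  0.028 ])), ('fixed_ring', array([ 0.5075, -0.1167,  0.028 ]))]
w10 fix [([0.508, -0.1144], 10.3), ([0.5055, -0.1193], 10.4)]
w10 mov [([0.4404, -0.116], 9.6), ([0.4441, -0.1115], 9.7)]
```

```bash
python3 -c "
from cell import arm
print(arm.sign_off())"
```

```text
the job is handed in; nothing more can be done
None
```

I handed the job in at 32.7 s on the robot clock: the plug is in the tray, and camera measurements show the forceps fully open and the fitting still on the stand; the hold force was only estimated, about 7–10 N, near the 7 N lower limit.

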